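# Clear a clogged sampling tube and jar the stones

## Robot

A 6-joint arm with a two-finger parallel gripper is mounted at the origin on the work surface. World frame = base frame: x ahead of the robot, y to its left, z up, the work surface at z = 0. Lengths are in m, angles in rad, forces in N, time in s.
With the tool pointing down it reaches from about 0.375 to 0.9 m from the base axis. Payload 3.1 kg.
Tool frame: the origin (TCP) lies between the finger pads; the fingertips stand 17 mm ahead of it and the grasp point (between the pads) lies 2 mm behind it (robot.nose_length is the distance from the TCP to the fingertips, in m); z points along the fingers, y is the line along which they close (so a half turn about z gives the same grasp; the last joint's range is limited). The gripper opens to 87 mm and grips with 3 to 60 N. Pads are 19 mm wide; open, the fingers measure 117 mm over their backs; the gripper's body (75 mm by 190 mm) begins 51 mm behind the grasp point.
Start: joints at [0.964, 0.527, 1.433, -0, 1.181, -0.178], TCP at [0.26, 0.568, 0.24] pointing down, gripper open.
Joint ranges: [-3.08, 3.08], [-0.75, 2.2], [0.22, 2.44], [-1.43, 4.57], [0, 2.65], [-2.85, 2.85]. Speed limits (rad/s): [2.79, 2.79, 3.14, 3.14, 3.14, 3.14].

## Interface

Orientations are given as a unit quaternion [x, y, z, w].
In Python, from rig import robot, cams gives the robot as it stands.
- The arm moves only by the shell command python3 -m pendant 'ROWS' [FORCE]. ROWS is JSON, a list of rows, each an object with "jaw": the opening, from 0 (shut) to 1 (fully open); "linear": the shift along the tool's x, y, z in cm, a list of three; "twist": the turn about the tool's z in degrees. A call has 1 to 12 rows; each row shifts and turns the commanded pose from where the row before left it, along the tool's axes as they then stand; what a row does not reach is not made up. A row lasts 1/12 s, in which the tool goes at most 41.7 mm and 7.16 degrees, less where a joint would pass 70% of its speed; a pose out of reach is approached as far as the arm can. A call is refused whole if a number of a shift passes 4.17 or a number of a turn 7.16, either way. A call with a gripper value outside its range is refused whole. The fingers move at their own pace and stop on an object; FORCE is the grip in N (left out, the last holds). Time passes only in rows, so rows that do not move let the fingers close. It gives the time, the measured TCP pose, the force, the opening and the grip force at its end, in the units of the state.
- robot.get_obs(): the state, without advancing time (a new reading comes with each control period).
- cams.camera(name): name is "scene" or "side" or "wrist"; returns a dict with "color" (384x512x3 uint8, blue, green, red), "depth" (384x512 float32, m along the optical axis (not along the pixel's ray), 0 where there is no reading), "fov_y" (degrees; the focal length in pixels is half the picture's height over the tangent of half this angle, whatever the lens; pixels are square), "cx", "cy" (the principal point, pixels), "view" (4x4, takes a point from world to camera coordinates). Camera axes: x right, y down, z forward; pixel columns grow to the right and rows downward; lengths in m; the calibration is good to about 2 mm. A picture is of the moment at which its call begins.
- robot.hand_in(): hands the job in; it is judged then, once.
The state is a dict: "time": time; "q": joint angles; "joint_velocities": joint speeds; "joint_torque": joint torques, N m; "position": TCP position; "tool_rot": TCP orientation; "ft_force": force on the tool from outside, world axes, zero at the start; "moment": the same for the moment, N m; "grip_width": finger opening in m; "grip_force": force on a finger pad.
Only numpy, scipy, OpenCV 4.12 (cv2) and the standard library are available. Lean on these libraries where they do the work, as an engineer would, in place of code of your own. Each camera call takes 0.05 s, during which the arm holds its last target. There are 200 camera calls.

## Task

Swing the clogged sampling tube upright and set the catch pan under it, then push the rod all the way down inside the tube so that the stones stuck on its catcher drop out. Take the rod out, see that every stone, also the ones lying loose on the newspaper, is in the pan, and pour the panful through the funnel into the jar. Finish with all the stones in the jar, the rod hanging in its rack hole again and the empty pan standing level on the bench, without disturbing the other tools and the bone.

Things in the scene. Friction and masses are not known exactly. Their poses are not given: they have to be found in the camera images.
- tube (a joint): Swivel of the sampling tube, rad: 0 = tube upright (its end stop); it grows as the mouth leans over towards the -y side of the stand, to 1.25. Starts near 1.0. Friction (0.15 N m) holds it wherever it is left, so it can be moved by pinching the tube near its mouth and following the arc.
- tube_pivot (a point): Point on the swivel axis, half-way along the sampling tube, 137.5 mm above the bench; fixed. Frame of the stand: x along the swivel axis from the tube to the stand's post, z up. The post (top 156 mm above the bench) is 105 mm away along x, its foot no closer than 82 mm to the tube; a 14 mm arm joins post and tube. The bench beneath the tube is free.
- tube_mouth (a point): Centre of the rim at the open upper end of the aluminium tube; turns with it, z out of the mouth along the tube, x the swivel axis. Tube 105 mm long, 48 mm outside, bore 40 mm, open at both ends; upright, its lower end is 85 mm above the bench. 96 mm below the mouth two sprung bars (gap 24 mm) hold the stones; 8 to 16 N pushes them through.
- rod_grip (a point): Grip point on the push rod's wooden handle (22 mm diameter, 58 mm long), 25 mm above its lower end; z from tip to handle. Right below the handle a stop collar, 50 mm diameter, 6 mm thick, then a steel shaft 18 mm in diameter, 98 mm long. Collar underside 31 mm, tip 129 mm below this point. Pushed fully down, the collar sits on the tube's rim. 0.22 kg.
- rod_tip (a point): Lower end of the push rod's shaft.
- rack_hole (a point): Centre of the rod's hole (30 mm diameter) at the top face of the wooden rack, 125 mm above the bench. The rod hangs here upright by its collar: the middle of its handle is then 31 mm above this point. Two thin tool handles stand fixed in the rack, 85 mm and more away.
- pan_grip (a point): On the steel catch pan: middle of its upright wooden handgrip, 18 mm thick (x), 56 mm wide (y), top 25 mm higher. x points from pouring lip to handgrip, z up. Pan 160 x 100 mm, walls 38 mm high, front sill 7 mm; this point is 70 mm above its underside, 89 mm behind the pan's middle. Smooth: pours at a tilt of 40 degrees or more. 0.3 kg.
- pan_lip (a point): Middle of the top edge of the pan's front sill, 167.5 mm from pan_grip along -x and 63 mm lower.
- funnel_mouth (a point): Centre of the wide white funnel's top rim, 154 mm above the bench, 168 mm outside diameter; it narrows to a throat 80 mm in diameter. Fixed; its stand's post is 105 mm away from here, in the +x direction of this frame, and ends lower than the rim.
- jar_floor (a point): Centre of the inner floor of the clear sample jar that stands under the funnel, inside 90 mm in diameter and 80 mm deep; fixed.
- tube_stone1_c (a point): Middle of a broken reddish stone, about 36 x 33 x 32 mm, 50 g, that starts stuck inside the tube; always there.
- tube_stone2_c (a point): Middle of a broken reddish stone, about 36 x 33 x 32 mm, 50 g, that starts stuck inside the tube; always there.
- loose_stone1_c (a point): Middle of a broken reddish stone, about 38 x 34 x 32 mm, 50 g, lying loose on the newspaper; two to four such stones are there, this one may be absent.
- loose_stone2_c (a point): Middle of a broken reddish stone, about 38 x 34 x 32 mm, 50 g, lying loose on the newspaper; two to four such stones are there, this one may be absent.
- loose_stone3_c (a point): Middle of a broken reddish stone, about 38 x 34 x 32 mm, 50 g, lying loose on the newspaper; two to four such stones are there, this one may be absent.
- loose_stone4_c (a point): Middle of a broken reddish stone, about 38 x 34 x 32 mm, 50 g, lying loose on the newspaper; two to four such stones are there, this one may be absent.
- hammer: Geologist's hammer lying on the bench; leave alone.
- brush: Brush lying on the bench; leave alone.
- chisel: Slim chisel with a wooden handle lying on the bench; leave alone.
- blower: Red rubber air blower bulb, 56 mm wide and 85 mm high, standing on the bench; leave alone.
- bone: Fossil limb bone, 130 mm long, lying on the bench; leave alone.
There are look-alikes about, which are no part of the job. Leave any blue or yellow look-alike of the part that bears rod_grip alone.

How it is judged:
By the outcome, as a careful person would: the job done as asked, in the order asked, and still so for the second after the job is handed in, with the robot touching nothing.
Of loose_stone1, loose_stone2, loose_stone3, loose_stone4 only 2 to 4 are there at a start; the rules pass over those that are not, and their reading is None.
At some moment in a run one of pan may be knocked a few centimetres aside while the robot is not near it.
Once in a run the grip may slacken for a moment while it holds something.
It also fails if it takes over 210 s, if anything falls off the work surface, if the arm or the gripper's body presses on something with over 40 N, if the wrist force passes 120 N, or if a joint passes its speed limit or range.

## Working session

There is one attempt and no reset: what is moved stays moved. The work goes in short steps, Python scripts to look and compute and a shell command to move; the robot and the scene stay as the last step left them, time stands still between calls to the robot, and variables do not carry over. Pictures are saved under pics/ and viewed, at most 14 in all, crops included, and the job is handed in when it is done.

```bash
ls; mkdir -p pics; cat > h.py <<'E'
import numpy as np, cv2
from rig import robot, cams
def shot(n):
    return cams.camera(n)
def K(c):
    f=c["color"].shape[0]/2/np.tan(np.radians(c["fov_y"])/2); return f,c["cx"],c["cy"]
def ray(c,u,v):
    f,cx,cy=K(c); V=np.array(c["view"]); R=V[:3,:3]; o=-R.T@V[:3,3]
    return o,R.T@np.array([(u-cx)/f,(v-cy)/f,1.])
def onz(c,u,v,z):
    o,d=ray(c,u,v); return o+d*(z-o[2])/d[2]
def pt(c,u,v):
    o,d=ray(c,u,v); z=c["depth"][int(v),int(u)]; return o+d*z
def cloud(c):
    f,cx,cy=K(c); V=np.array(c["view"]); D=c["depth"]; v,u=np.mgrid[:D.shape[0],:D.shape[1]]
    P=np.stack([(u-cx)/f*D,(v-cy)/f*D,D],-1)-V[:3,3]
    W=P@V[:3,:3]; W[D==0]=np.nan; return W
def proj(c,p):
    f,cx,cy=K(c); q=np.array(c["view"])@np.append(p,1); return q[0]/q[2]*f+cx,q[1]/q[2]*f+cy
E
python3 - <<'E'
from h import *
a=shot("scene");b=shot("side")
import pickle
pickle.dump((a,b),open("first.pkl","wb"))
for n,c in(("scene",a),("side",b)):
    cv2.imwrite(f"pics/{n}0.png",cv2.resize(c["color"],(800,600),interpolation=cv2.INTER_CUBIC))
    V=np.array(c["view"]);print(n,-V[:3,:3].T@V[:3,3],V[2,:3],c["fov_y"],(c["depth"]>0).mean())
print(robot.get_obs(),robot.nose_length)
E
```

```text
pics
scene [ 0.92285284 -0.43765719  0.96107473] [-0.39599581  0.43863425 -0.8067139 ] 55.62294079077146 0.99615478515625
side [ 0.23772336 -0.89413752  0.89402228] [ 0.23615736  0.75098963 -0.61663951] 48.56165735149923 0.9961446126302084
{'time': 0.1, 'q': array([ 9.63497112e-01,  5.28379632e-01,  1.43379145e+00, -4.50460484e-06,
        1.18140313e+00, -1.78511170e-01]), 'joint_velocities': array([ 0.00250483, -0.00024862, -0.00155569,  0.00172281, -0.00016694,
       -0.00055654]), 'joint_torque': array([-1.78913695e-05, -4.40987170e+01, -1.77151304e+01,  6.34819921e-02,
        5.33912040e-02, -3.15660850e-05]), 'position': array([0.25946664, 0.56789596, 0.23866001]), 'tool_rot': array([ 2.12754422e-01,  9.77105201e-01, -9.16076600e-04, -3.77417931e-04]), 'ft_force': array([-0.27270492, -0.19372062,  0.40888906]), 'moment': array([-0.01448752, -0.01262447, -0.00141662]), 'grip_force': 0.0, 'grip_width': 0.0870986409133354} 0.017
```

```bash
python3 -m pendant --help 2>&1 | head -20
```

```text
invalid input: not JSON, or not a number
```

View pics/scene0.png

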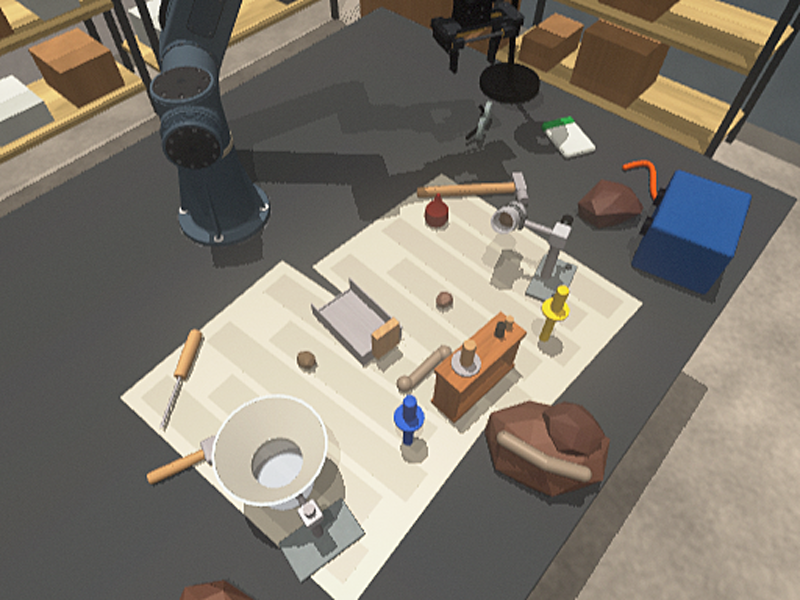

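View pics/side0.png

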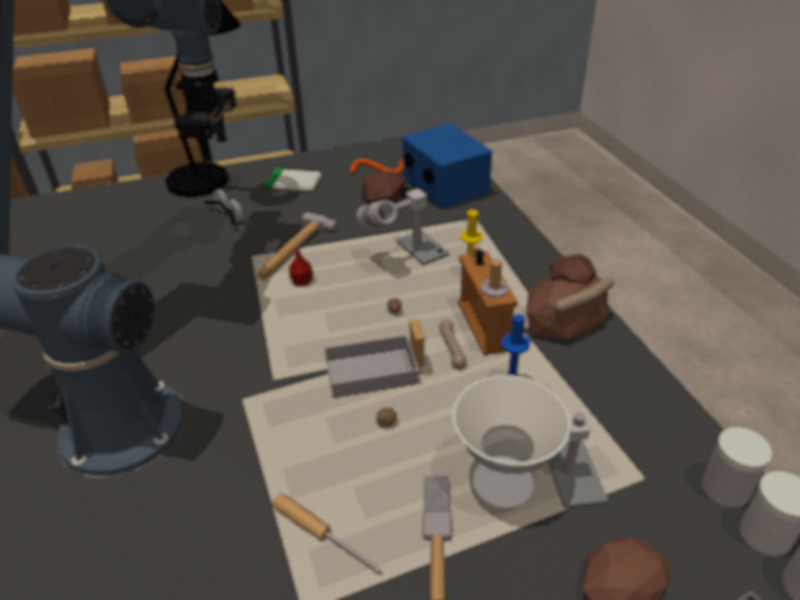

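```bash
python3 - <<'E'
from h import *
import pickle
a,b=pickle.load(open("first.pkl","rb"))
W=cloud(a);B=cloud(b)
def g(n,u,v):
    print(n,pt(a,u*.64,v*.64).round(3),a["color"][int(v*.64),int(u*.64)])
def s(n,u,v):
    print(n,pt(b,u*.64,v*.64).round(3),b["color"][int(v*.64),int(u*.64)])
g("stoneA",445,297);g("stoneB",306,357);g("hammer",470,188);g("blower",437,208);g("bone",425,366);g("rodtop",468,346)
g("panhandletop",385,328);g("rack",505,322);g("blue",409,402);g("yellow",564,292);g("jar",280,465);g("post",565,225);g("chisel",190,350);g("brush",190,462)
g("funpost",310,505)
s("stoneA",394,303);s("stoneB",386,414);s("rodtop",495,262);s("handletop",417,322);s("pan",370,370);s("bone",452,345)
# funnel rim: high points white-ish near
f=np.nan_to_num(W)
m=(abs(f[...,2]-.154)<.006)&(a["color"].min(-1)>120)
m[:240]=0
p=f[m][:,:2]
A=np.c_[2*p,np.ones(len(p))];x=np.linalg.lstsq(A,(p**2).sum(1),rcond=None)[0]
print("funnel",x[:2],np.sqrt(x[2]+x[0]**2+x[1]**2),len(p))
# tube region
cv2.imwrite("pics/tube.png",np.hstack([cv2.resize(a["color"][110:200,295:390],(400,379)),cv2.resize(b["color"][110:180,215:300],(400,379))]))
cv2.imwrite("pics/mid.png",np.hstack([cv2.resize(a["color"][170:300,180:340],(400,325)),cv2.resize(b["color"][180:290,200:340],(400,325))]))
E
```

```text
stoneA [0.549 0.134 0.029] [110 134 169]
stoneB [ 0.443 -0.15   0.031] [100 128 154]
hammer [0.389 0.425 0.023] [112 164 216]
blower [0.394 0.293 0.059] [ 56  62 131]
bone [ 0.619 -0.011  0.023] [148 175 200]
rodtop [ 0.7   -0.014  0.188] [126 183 232]
panhandletop [ 0.537 -0.031  0.091] [125 182 232]
rack [0.704 0.092 0.143] [67 86 99]
blue [ 0.686 -0.139  0.161] [218 118  77]
yellow [0.749 0.201 0.161] [ 61 232 244]
jar [ 0.552 -0.316  0.003] [228 227 224]
post [0.663 0.345 0.155] [195 199 206]
chisel [ 0.266 -0.286  0.026] [116 171 223]
brush [ 0.442 -0.416  0.018] [103 156 211]
funpost [ 0.68  -0.343  0.141] [200 203 215]
stoneA [0.543 0.13  0.028] [ 61  79 112]
stoneB [ 0.436 -0.157  0.033] [ 62  88 112]
rodtop [ 0.697 -0.006  0.186] [ 85 129 169]
handletop [ 0.541 -0.02   0.098] [ 88 134 175]
pan [ 0.447 -0.017  0.004] [133 136 146]
bone [ 0.611 -0.022  0.021] [ 94 115 135]
funnel [ 0.57916959 -0.32743349] 0.0805328389507233 725
```

View pics/tube.png

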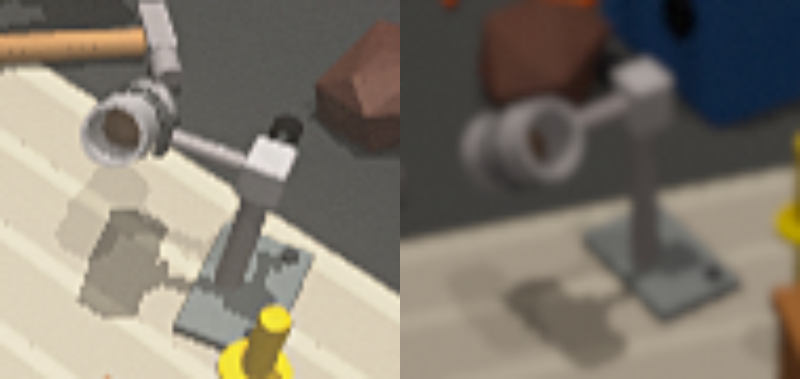

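View pics/mid.png

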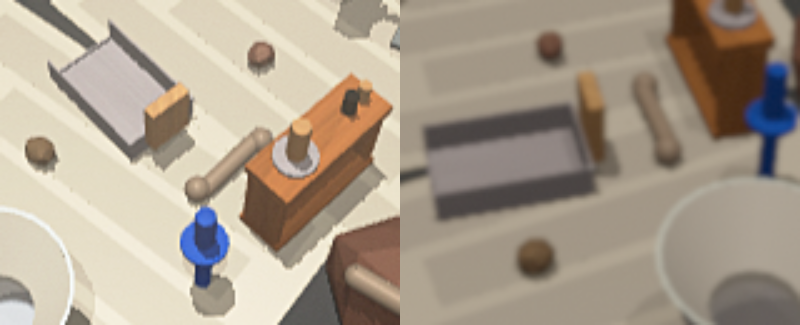

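```bash
python3 - <<'E'
from h import *
import pickle
a,b=pickle.load(open("first.pkl","rb"))
for n,c in(("scene",a),("side",b)):
    W=np.nan_to_num(cloud(c)); C=c["color"].astype(int); hsv=cv2.cvtColor(c["color"],cv2.COLOR_BGR2HSV)
    box=lambda x0,x1,y0,y1,z0,z1:(W[...,0]>x0)&(W[...,0]<x1)&(W[...,1]>y0)&(W[...,1]<y1)&(W[...,2]>z0)&(W[...,2]<z1)
    print(n)
    m=box(.48,.75,.2,.45,.08,.25)&(hsv[...,1]<60)
    P=W[m];print("tube+arm",len(P),P.min(0).round(3),P.max(0).round(3))
    t=P[P[:,0]<.60];print(" tube part",len(t),t.mean(0).round(3),t.min(0).round(3),t.max(0).round(3))
    ar=P[(P[:,0]>.59)&(P[:,0]<.64)];print(" arm",[ (x,ar[abs(ar[:,0]-x)<.006].mean(0).round(3)) for x in(.6,.61,.62,.63)])
    po=P[(P[:,2]>.145)&(P[:,0]>.63)];print(" posttop",cv2.minAreaRect(po[:,:2].astype(np.float32)),len(po))
    # pan handle top
    hw=(hsv[...,1]>70)
    m=box(.48,.62,-.09,.05,.086,.105)&hw
    print(" handle top",cv2.minAreaRect(W[m][:,:2].astype(np.float32)),W[m].mean(0).round(3))
    m=box(.34,.56,-.12,.12,.03,.045)&(hsv[...,1]<60)
    print(" pan rim",cv2.minAreaRect(W[m][:,:2].astype(np.float32)),m.sum())
    m=box(.65,.75,-.06,.04,.172,.2);print(" rodtop",W[m].mean(0).round(3),cv2.minAreaRect(W[m][:,:2].astype(np.float32)))
    m=box(.65,.75,-.06,.04,.127,.136)&(hsv[...,1]<50);print(" collar",cv2.minEnclosingCircle(W[m][:,:2].astype(np.float32)),m.sum())
    for s in((.549,.134),(.443,-.15)):
        m=box(s[0]-.04,s[0]+.04,s[1]-.04,s[1]+.04,.012,.06);print(" stone",m.sum(),W[m].mean(0).round(3),W[m].min(0).round(3),W[m].max(0).round(3),C[m].mean(0))
    m=box(.2,.9,-.6,.5,.012,.045)&(hsv[...,1]>40)&(hsv[...,0]<20)
    k,_,st,ce=cv2.connectedComponentsWithStats(m.astype(np.uint8))
    for i in range(1,k):
        if 15<st[i,4]<400: 
            p=W[int(ce[i][1]),int(ce[i][0])];print("  blob",ce[i].round(),st[i,4],p.round(3),C[int(ce[i][1]),int(ce[i][0])])
E
```

```text
scene
tube+arm 647 [0.537 0.248 0.08 ] [0.682 0.385 0.184]
 tube part 305 [0.571 0.293 0.15 ] [0.537 0.248 0.116] [0.599 0.359 0.184]
 arm [(0.6, array([0.599, 0.304, 0.142])), (0.61, array([0.61 , 0.314, 0.14 ])), (0.62, array([0.62 , 0.316, 0.139])), (0.63, array([0.63 , 0.319, 0.14 ]))]
 posttop ((0.6595585942268372, 0.3455958366394043), (0.031291406601667404, 0.07025507092475891), 14.946005821228027) 116
 handle top ((0.5381585955619812, -0.03428056091070175), (0.054895300418138504, 0.018893461674451828), 84.51067352294922) [ 0.539 -0.036  0.093]
 pan rim ((0.44993388652801514, -0.023711886256933212), (0.10137917101383209, 0.16015157103538513), 83.799072265625) 167
 rodtop [ 0.701 -0.013  0.185] ((0.70032799243927, -0.011754021979868412), (0.020045850425958633, 0.018874142318964005), 43.62543487548828)
 collar ((0.69963538646698, -0.010582642629742622), 0.024734778329730034) 165
 stone 88 [0.549 0.13  0.025] [0.532 0.116 0.013] [0.562 0.15  0.034] [ 90.89772727 107.61363636 135.14772727]
 stone 106 [ 0.444 -0.153  0.025] [ 0.424 -0.167  0.014] [ 0.458 -0.135  0.032] [ 84.73584906
[... 1901 characters left out ...]
-0.131  0.036] [ 61.85925926  81.91851852 100.94814815]
  blob [183. 160.] 303 [0.365 0.407 0.028] [ 77 119 158]
  blob [192. 176.] 131 [0.375 0.285 0.039] [11 19 90]
  blob [305. 204.] 370 [0.69  0.04  0.015] [ 30  61 101]
  blob [252. 195.] 78 [0.538 0.128 0.031] [ 62  79 111]
  blob [359. 210.] 345 [ 0.819 -0.066  0.039] [33 44 67]
  blob [289. 219.] 252 [ 0.61  -0.015  0.023] [ 92 111 132]
  blob [268. 231.] 40 [ 0.528 -0.056  0.04 ] [46 66 88]
  blob [246. 266.] 135 [ 0.433 -0.158  0.032] [ 59  85 108]
  blob [279. 363.] 362 [ 0.421 -0.438  0.023] [ 85 131 173]
  blob [395. 345.] 20 [ 0.678 -0.481  0.027] [49 57 76]<stdin>:11: RuntimeWarning: Mean of empty slice.
  ret = um.true_divide(
```

```bash
python3 - <<'E'
from h import *
import pickle
a,b=pickle.load(open("first.pkl","rb"))
def tri(pa,pb):
    o1,d1=ray(a,*pa);o2,d2=ray(b,*pb);d1/=np.linalg.norm(d1);d2/=np.linalg.norm(d2)
    s=np.linalg.lstsq(np.c_[d1,-d2],o2-o1,rcond=None)[0];p=o1+d1*s[0];q=o2+d2*s[1];return ((p+q)/2).round(4),np.linalg.norm(p-q).round(4)
print("mouth",tri((323,142),(247.5,136)))
print("post",onz(a,359,148,.156),onz(b,266,126,.156),tri((359,148),(266,126)))
print("pillar mid",)
E
```

```text
mouth (array([0.5747, 0.2683, 0.1605]), np.float64(0.0014))
post [0.66618865 0.3250372  0.156     ] [0.65618871 0.31500458 0.156     ] (array([0.6628, 0.3354, 0.1442]), np.float64(0.0013))
pillar mid
```

```bash
cat >> h.py <<'E'
def go(x,y,z,yaw=None):
    """print twist (deg) to bring tool y axis to yaw (mod 180), then shift (cm) in tool axes after that twist"""
    o=robot.get_obs(); qx,qy,qz,qw=o["tool_rot"]; p=o["position"]
    ay=np.degrees(np.arctan2(qy*qy-qx*qx,2*qx*qy)); tw=0
    if yaw is not None: tw=-((yaw-ay+90)%180-90)
    q=o["q"][5]; t=np.radians(ay-tw); Y=np.array([np.cos(t),np.sin(t)]); X=np.array([-Y[1],Y[0]])  # x = y cross z(down)
    d=np.array([x,y,z])-p
    print("TCP",p.round(4),"yaw",round(ay,1),"q6",round(q,2),"w",round(o["grip_width"],4),"f",o["ft_force"].round(1))
    print(" -> twist",round(tw,1),"shift cm",np.round([X@d[:2]*100,Y@d[:2]*100,-d[2]*100],2),"t",round(o["time"],1))
E
python3 -c "
from h import *
from scipy.spatial.transform import Rotation as R
print(R.from_quat(robot.get_obs()['tool_rot']).as_matrix().round(3))
go(.569,.281,.24,12.5)"
```

```text
[[-0.909  0.416 -0.001]
 [ 0.416  0.909 -0.002]
 [ 0.    -0.002 -1.   ]]
TCP [0.2595 0.5679 0.2387] yaw 65.4 q6 -0.18 w 0.0871 f [-0.3 -0.2  0.4]
 -> twist 52.9 shift cm [-34.71  24.01  -0.13] t 0.1
```

```bash
python3 -m pendant '[{"jaw":1,"linear":[0,0,0],"twist":6.6},{"jaw":1,"linear":[0,0,0],"twist":6.6},{"jaw":1,"linear":[0,0,0],"twist":6.6},{"jaw":1,"linear":[0,0,0],"twist":6.6},{"jaw":1,"linear":[0,0,0],"twist":6.6},{"jaw":1,"linear":[0,0,0],"twist":6.6},{"jaw":1,"linear":[0,0,0],"twist":6.6},{"jaw":1,"linear":[0,0,0],"twist":6.6}]'
python3 -m pendant '[{"jaw":1,"linear":[-2.9,2,0],"twist":0},{"jaw":1,"linear":[-2.9,2,0],"twist":0},{"jaw":1,"linear":[-2.9,2,0],"twist":0},{"jaw":1,"linear":[-2.9,2,0],"twist":0},{"jaw":1,"linear":[-2.9,2,0],"twist":0},{"jaw":1,"linear":[-2.9,2,0],"twist":0},{"jaw":1,"linear":[-2.9,2,0],"twist":0},{"jaw":1,"linear":[-2.9,2,0],"twist":0},{"jaw":1,"linear":[-2.9,2,0],"twist":0},{"jaw":1,"linear":[-2.9,2,0],"twist":0},{"jaw":1,"linear":[-2.9,2,0],"twist":0},{"jaw":1,"linear":[-2.8,2,0],"twist":0}]'
python3 - <<'E'
from h import *
go(.569,.281,.158,12.5)
c=shot("wrist");cv2.imwrite("pics/w1.png",c["color"])
W=np.nan_to_num(cloud(c));V=np.array(c["view"]);print(-V[:3,:3].T@V[:3,3],V[:3,:3].round(2))
print(proj(c,[.5747,.2683,.1605]),proj(c,[.562,.312,.1375]))
E
```

```text
time: 0.77
position: [0.2596, 0.568, 0.2389]
tool_rot: [0.627, 0.779, -0.001, 0.0]
ft_force: [-0.2, -0.3, 0.1]
grip_width: 0.0871
grip_force: 0.0
time: 1.77
position: [0.5706, 0.2807, 0.239]
tool_rot: [0.625, 0.781, -0.001, -0.0]
ft_force: [0.4, 0.6, -0.0]
grip_width: 0.0869
grip_force: 0.0
TCP [0.5706 0.2807 0.239 ] yaw 12.6 q6 0.06 w 0.0869 f [ 0.4  0.6 -0. ]
 -> twist 0.1 shift cm [ 0.07 -0.15  8.1 ] t 1.8
[0.55390012 0.35110389 0.38483992] [[ 0.98  0.22 -0.  ]
 [ 0.21 -0.94  0.27]
 [ 0.06 -0.26 -0.96]]
(np.float64(254.23020729845587), np.float64(218.3448438267473)) (np.float64(250.467283913812), np.float64(154.81550501275754))
```

View pics/w1.png

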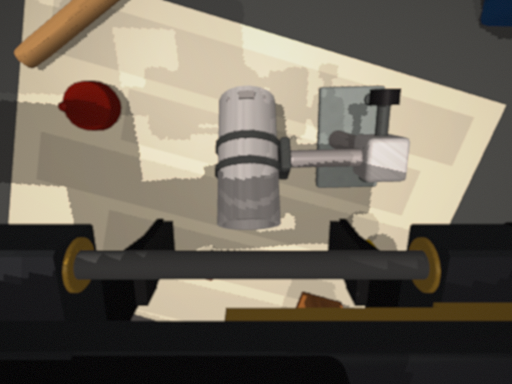

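```bash
python3 -m pendant '[{"jaw":1,"linear":[0.1,-0.2,2.7],"twist":0},{"jaw":1,"linear":[0,0,2.7],"twist":0},{"jaw":1,"linear":[0,0,2.7],"twist":0},{"jaw":1,"linear":[0,0,0],"twist":0},{"jaw":0.4,"linear":[0,0,0],"twist":0},{"jaw":0.4,"linear":[0,0,0],"twist":0},{"jaw":0.4,"linear":[0,0,0],"twist":0},{"jaw":0.4,"linear":[0,0,0],"twist":0},{"jaw":0.4,"linear":[0,0,0],"twist":0},{"jaw":0.4,"linear":[0,0,0],"twist":0}]' 20
python3 -c "
from h import *
go(.562,.312,.1755)"
```

```text
time: 2.65
position: [0.5682, 0.2831, 0.1597]
tool_rot: [0.625, 0.781, 0.001, 0.001]
ft_force: [0.3, -0.7, 0.6]
grip_width: 0.0548
grip_force: 0.0
TCP [0.5682 0.2831 0.1597] yaw 12.6 q6 0.07 w 0.0548 f [ 0.3 -0.7  0.6]
 -> twist 0 shift cm [ 2.96  0.03 -1.58] t 2.6
```

```bash
python3 -m pendant '[{"jaw":0.4,"linear":[0,0,0],"twist":0},{"jaw":0.4,"linear":[0,0,0],"twist":0},{"jaw":0.4,"linear":[0,0,0],"twist":0},{"jaw":0.4,"linear":[0,0,0],"twist":0}]' 20
python3 -m pendant '[{"jaw":0.4,"linear":[0.26,0,-0.3],"twist":0},{"jaw":0.4,"linear":[0.26,0,-0.3],"twist":0},{"jaw":0.4,"linear":[0.36,0,-0.27],"twist":0},{"jaw":0.4,"linear":[0.36,0,-0.26],"twist":0},{"jaw":0.4,"linear":[0.42,0,-0.17],"twist":0},{"jaw":0.4,"linear":[0.42,0,-0.16],"twist":0},{"jaw":0.4,"linear":[0.44,0,-0.06],"twist":0},{"jaw":0.4,"linear":[0.44,0,-0.05],"twist":0},{"jaw":0.4,"linear":[0.2,0,0],"twist":0},{"jaw":0.4,"linear":[0.1,0,0],"twist":0},{"jaw":0.4,"linear":[0,0,0],"twist":0}]' 20
python3 -c "
from h import *
go(.562,.312,.1755)"
```

```text
time: 2.98
position: [0.5678, 0.2829, 0.1592]
tool_rot: [0.625, 0.781, 0.0, 0.0]
ft_force: [-2.1, -0.2, 4.3]
grip_width: 0.0477
grip_force: 20.0
time: 3.9
position: [0.5609, 0.3112, 0.1732]
tool_rot: [0.625, 0.781, -0.003, 0.002]
ft_force: [2.5, -8.4, -2.1]
grip_width: 0.0475
grip_force: 20.0
TCP [0.5609 0.3112 0.1732] yaw 12.7 q6 0.12 w 0.0475 f [ 2.5 -8.4 -2.1]
 -> twist 0 shift cm [ 0.05  0.12 -0.23] t 3.9
```

```bash
python3 -m pendant '[{"jaw":1,"linear":[0,0,0],"twist":0},{"jaw":1,"linear":[0,0,0],"twist":0},{"jaw":1,"linear":[0,0,0],"twist":0},{"jaw":1,"linear":[0,0,0],"twist":0},{"jaw":1,"linear":[0,0,0],"twist":0},{"jaw":1,"linear":[0,0,-3],"twist":0},{"jaw":1,"linear":[0,0,-3],"twist":0},{"jaw":1,"linear":[0,0,0],"twist":0}]' 20
python3 - <<'E'
from h import *
go(.545,.131,.12)
c=shot("scene");b=shot("side")
cv2.imwrite("pics/t2.png",np.hstack([cv2.resize(c["color"][100:210,270:390],(400,367)),cv2.resize(b["color"][100:190,200:300],(400,367))]))
E
```

```text
time: 4.57
position: [0.564, 0.3164, 0.2405]
tool_rot: [0.625, 0.781, 0.005, 0.003]
ft_force: [1.0, 0.2, -0.4]
grip_width: 0.0855
grip_force: 0.0
TCP [0.564  0.3164 0.2405] yaw 12.6 q6 0.12 w 0.0855 f [ 1.   0.2 -0.4]
 -> twist 0 shift cm [-17.67  -5.91  12.05] t 4.6
```

View pics/t2.png

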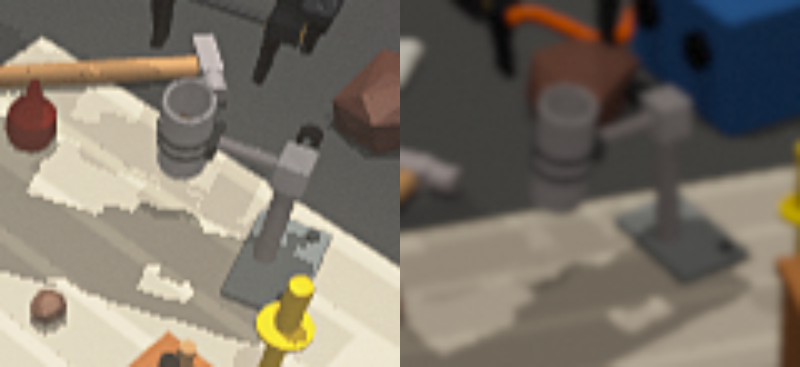

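```bash
python3 -m pendant '[{"jaw":1,"linear":[-2.95,-1,0],"twist":0},{"jaw":1,"linear":[-2.95,-1,1],"twist":0},{"jaw":1,"linear":[-2.95,-1,3],"twist":0},{"jaw":1,"linear":[-2.95,-1,2.7],"twist":0},{"jaw":1,"linear":[-2.95,-1,2.7],"twist":0},{"jaw":1,"linear":[-2.95,-0.9,2.7],"twist":0},{"jaw":1,"linear":[0,0,0],"twist":0}]' 20
python3 - <<'E'
from h import *
a=shot("scene");b=shot("side")
print("tube top",onz(a,326.4,129.4,.19),onz(b,241.8,124.5,.19))
go(.545,.131,.021)
c=shot("wrist");cv2.imwrite("pics/w2.png",c["color"])
W=np.nan_to_num(cloud(c));m=(abs(W[...,0]-.545)<.05)&(abs(W[...,1]-.131)<.05)&(W[...,2]>.012)&(W[...,2]<.045)
print(m.sum(),W[m].mean(0),W[m].min(0),W[m].max(0))
E
```

```text
time: 5.25
position: [0.5365, 0.1255, 0.1085]
tool_rot: [0.627, 0.779, -0.005, -0.005]
ft_force: [-0.7, -0.4, -0.1]
grip_width: 0.0866
grip_force: 0.0
tube top [0.56460149 0.29189853 0.19      ] [0.56524222 0.29638427 0.19      ]
TCP [0.5402 0.1291 0.1123] yaw 12.5 q6 -0.18 w 0.0871 f [1.3 0.2 1. ]
 -> twist 0 shift cm [0.08 0.51 9.13] t 5.3
1490 [0.54294413 0.14021537 0.02740708] [0.5273632  0.12010495 0.01298852] [0.55972887 0.15590862 0.03378858]
```

```bash
python3 -m pendant '[{"jaw":1,"linear":[0.3,0.4,3],"twist":0},{"jaw":1,"linear":[0.2,0.1,3],"twist":0},{"jaw":1,"linear":[0,0,2.1],"twist":0},{"jaw":1,"linear":[0,0,1],"twist":0},{"jaw":0,"linear":[0,0,0],"twist":0},{"jaw":0,"linear":[0,0,0],"twist":0},{"jaw":0,"linear":[0,0,0],"twist":0},{"jaw":0,"linear":[0,0,0],"twist":0},{"jaw":0,"linear":[0,0,0],"twist":0},{"jaw":0,"linear":[0,0,0],"twist":0},{"jaw":0,"linear":[0,0,0],"twist":0},{"jaw":0,"linear":[0,0,0],"twist":0}]' 15
python3 -m pendant '[{"jaw":0,"linear":[0,0,0],"twist":0},{"jaw":0,"linear":[0,0,0],"twist":0},{"jaw":0,"linear":[0,0,0],"twist":0}]' 15
python3 - <<'E'
from h import *
go(.485,-.026,.11)
a=shot("scene");b=shot("side")
for c in(a,b):
    W=np.nan_to_num(cloud(c));hsv=cv2.cvtColor(c["color"],cv2.COLOR_BGR2HSV)
    B=(W[...,0]>.5)&(W[...,0]<.605)&(W[...,1]>.24)&(W[...,1]<.38)&(hsv[...,1]<60)
    for z0,z1 in((.183,.2),(.16,.18),(.095,.12)):
        p=W[B&(W[...,2]>z0)&(W[...,2]<z1)][:,:2]
        if len(p)>5:
            A=np.c_[2*p,np.ones(len(p))];x=np.linalg.lstsq(A,(p**2).sum(1),rcond=None)[0]
            print(z0,len(p),x[:2].round(4),np.sqrt(x[2]+x[0]**2+x[1]**2).round(4),p.min(0).round(3),p.max(0).round(3))
E
```

```text
time: 6.4
position: [0.5458, 0.136, 0.0237]
tool_rot: [0.625, 0.781, 0.0, 0.0]
ft_force: [0.1, -0.7, 0.5]
grip_width: 0.0416
grip_force: 0.0
time: 6.65
position: [0.5458, 0.1361, 0.0233]
tool_rot: [0.625, 0.781, 0.0, 0.0]
ft_force: [0.4, -0.1, 0.2]
grip_width: 0.0345
grip_force: 15.0
TCP [0.5458 0.1361 0.0233] yaw 12.6 q6 -0.17 w 0.0345 f [ 0.4 -0.1  0.2]
 -> twist 0 shift cm [-14.49  -9.47  -8.67] t 6.7
0.183 63 [0.5652 0.2916] 0.0217 [0.541 0.271] [0.589 0.315]
0.16 104 [0.5649 0.2947] 0.0224 [0.541 0.27 ] [0.588 0.32 ]
0.095 49 [0.5614 0.3078] 0.0205 [0.542 0.283] [0.584 0.319]
0.183 13 [0.5538 0.2951] 0.0149 [0.539 0.283] [0.549 0.312]
0.16 27 [0.5525 0.2977] 0.0145 [0.538 0.281] [0.55  0.315]
0.095 36 [0.5504 0.3109] 0.0164 [0.532 0.29 ] [0.548 0.326]
```

```bash
python3 -m pendant '[{"jaw":0,"linear":[0,0,-3],"twist":0},{"jaw":0,"linear":[0,0,-3],"twist":0},{"jaw":0,"linear":[0,0,-2.6],"twist":0},{"jaw":0,"linear":[-2.3,-2,0],"twist":0},{"jaw":0,"linear":[-2.3,-2,0],"twist":0},{"jaw":0,"linear":[-2.3,-2,0],"twist":0},{"jaw":0,"linear":[-2.3,-2,0],"twist":0},{"jaw":0,"linear":[-2.3,-2,0],"twist":0},{"jaw":0,"linear":[-2.3,-2,0],"twist":0},{"jaw":0,"linear":[0,0,0],"twist":0},{"jaw":0,"linear":[0,0,0],"twist":0}]' 15
python3 - <<'E'
from h import *
go(.455,-.022,.055)
a=shot("scene");b=shot("side")
cv2.imwrite("pics/p3.png",np.hstack([cv2.resize(a["color"][150:270,170:310],(400,343)),cv2.resize(b["color"][180:290,190:330],(400,343))]))
E
```

```text
time: 7.67
position: [0.4581, -0.0258, 0.1094]
tool_rot: [0.626, 0.779, -0.0, -0.0]
ft_force: [0.2, 0.1, -0.2]
grip_width: 0.0346
grip_force: 15.0
TCP [ 0.4581 -0.0258  0.1094] yaw 12.4 q6 -0.52 w 0.0346 f [ 0.2  0.1 -0.2]
 -> twist 0 shift cm [ 0.44 -0.22  5.44] t 7.7
```

View pics/p3.png

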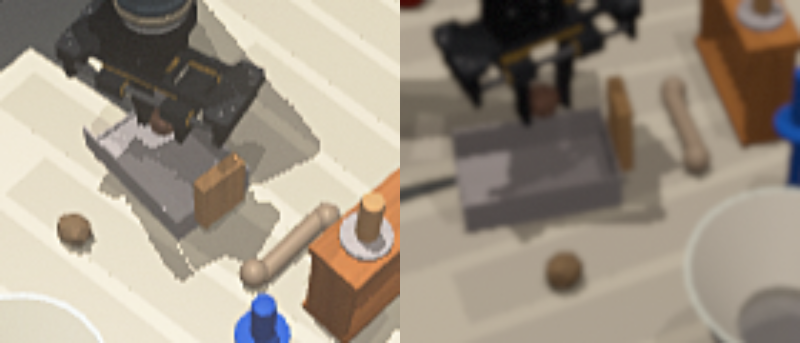

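```bash
python3 -m pendant '[{"jaw":0,"linear":[0.4,-0.2,2.5],"twist":0},{"jaw":0,"linear":[0,0,2.4],"twist":0},{"jaw":0,"linear":[0,0,0],"twist":0},{"jaw":0.55,"linear":[0,0,0],"twist":0},{"jaw":0.55,"linear":[0,0,0],"twist":0},{"jaw":0.55,"linear":[0,0,0],"twist":0},{"jaw":0.55,"linear":[0,0,-3],"twist":0},{"jaw":0.3,"linear":[0,0,-4],"twist":0},{"jaw":0,"linear":[0,0,-4],"twist":0},{"jaw":0,"linear":[0,0,-3],"twist":0},{"jaw":0,"linear":[0,0,0],"twist":0}]' 15
python3 - <<'E'
from h import *
go(.573,.245,.20)
a=shot("scene")
W=np.nan_to_num(cloud(a));hsv=cv2.cvtColor(a["color"],cv2.COLOR_BGR2HSV)
m=(W[...,0]>.36)&(W[...,0]<.53)&(W[...,1]>-.09)&(W[...,1]<.05)&(W[...,2]>.008)&(W[...,2]<.06)&(hsv[...,1]>60)
print("stone",m.sum(),W[m].mean(0).round(3) if m.sum() else 0)
E
```

```text
time: 8.68
position: [0.46, -0.0221, 0.2072]
tool_rot: [0.625, 0.781, 0.003, 0.007]
ft_force: [0.4, 0.0, 0.6]
grip_width: 0.0288
grip_force: 0.0
TCP [ 0.46   -0.0221  0.2072] yaw 12.7 q6 -0.51 w 0.0288 f [0.4 0.  0.6]
 -> twist 0 shift cm [23.58 16.89  0.72] t 8.7
stone 91 [ 0.465 -0.027  0.029]
```

```bash
python3 -m pendant '[{"jaw":0,"linear":[2.6,1.9,0],"twist":0},{"jaw":0,"linear":[2.6,1.9,0],"twist":0},{"jaw":0,"linear":[2.6,1.9,0],"twist":0},{"jaw":0,"linear":[2.6,1.9,0],"twist":0},{"jaw":0,"linear":[2.6,1.9,0],"twist":0},{"jaw":0,"linear":[2.6,1.9,0],"twist":0},{"jaw":0,"linear":[2.6,1.9,0],"twist":0},{"jaw":0,"linear":[2.6,1.9,0],"twist":0},{"jaw":0,"linear":[2.6,1.7,0],"twist":0},{"jaw":0,"linear":[0,0,1.2],"twist":0},{"jaw":0,"linear":[0,0,0],"twist":0}]' 15
python3 -c "
from h import *
go(.570,.270,.195,12.5)"
```

```text
time: 9.65
position: [0.568, 0.2453, 0.1857]
tool_rot: [0.624, 0.782, -0.002, -0.001]
ft_force: [-1.4, -0.3, -0.3]
grip_width: 0.0004
grip_force: 0.0
TCP [0.568  0.2453 0.1857] yaw 12.8 q6 0.0 w 0.0004 f [-1.4 -0.3 -0.3]
 -> twist 0.3 shift cm [ 2.36  0.73 -0.93] t 9.7
```

```bash
python3 -m pendant '[{"jaw":0,"linear":[0.4,0.7,0],"twist":0},{"jaw":0,"linear":[0.4,0,0],"twist":0},{"jaw":0,"linear":[0.4,0,0],"twist":0},{"jaw":0,"linear":[0.4,0,0],"twist":0},{"jaw":0,"linear":[0.4,0,0],"twist":0},{"jaw":0,"linear":[0.2,0,0],"twist":0},{"jaw":0,"linear":[0.2,0,0],"twist":0},{"jaw":0,"linear":[0,0,0],"twist":0}]'
python3 -c "
from h import *
go(.570,.270,.195,12.5)"
```

```text
time: 10.32
position: [0.572, 0.2675, 0.1895]
tool_rot: [0.625, 0.781, -0.0, 0.002]
ft_force: [1.6, -5.2, 3.1]
grip_width: 0.0005
grip_force: 2.4
TCP [0.572  0.2675 0.1895] yaw 12.7 q6 0.04 w 0.0005 f [ 1.6 -5.2  3.1]
 -> twist 0.2 shift cm [ 0.29 -0.14 -0.55] t 10.3
```

```bash
for i in 1; do python3 -m pendant '[{"jaw":0,"linear":[0.2,0,0],"twist":0},{"jaw":0,"linear":[0.2,0,0],"twist":0},{"jaw":0,"linear":[0,0,0],"twist":0},{"jaw":0,"linear":[0,0,0],"twist":0}]'; python3 -m pendant '[{"jaw":0,"linear":[0.2,0,0],"twist":0},{"jaw":0,"linear":[0.2,0,0],"twist":0},{"jaw":0,"linear":[0,0,0],"twist":0},{"jaw":0,"linear":[0,0,0],"twist":0}]'; done
```

```text
time: 10.65
position: [0.571, 0.2719, 0.1891]
tool_rot: [0.625, 0.781, 0.0, 0.001]
ft_force: [0.4, -5.2, 2.6]
grip_width: 0.0005
grip_force: 2.2
time: 10.98
position: [0.5704, 0.2745, 0.1889]
tool_rot: [0.625, 0.781, -0.001, 0.002]
ft_force: [2.0, -7.8, 3.6]
grip_width: 0.0007
grip_force: 4.4
```

```bash
python3 -m pendant '[{"jaw":0,"linear":[0.2,0,0],"twist":0},{"jaw":0,"linear":[0.2,0,0],"twist":0},{"jaw":0,"linear":[0,0,0],"twist":0},{"jaw":0,"linear":[0,0,0],"twist":0}]'; python3 -m pendant '[{"jaw":0,"linear":[0.2,0,0],"twist":0},{"jaw":0,"linear":[0.2,0,0],"twist":0},{"jaw":0,"linear":[0,0,0],"twist":0},{"jaw":0,"linear":[0,0,0],"twist":0}]'
python3 -m pendant '[{"jaw":0,"linear":[-2,0,0],"twist":0},{"jaw":0,"linear":[-3,0,0],"twist":0},{"jaw":0,"linear":[-3,0,-2],"twist":0},{"jaw":0,"linear":[0,0,0],"twist":0}]'
python3 - <<'E'
from h import *
go(.537,-.033,.15,83.5)
a=shot("scene");b=shot("side")
for c in(a,b):
    W=np.nan_to_num(cloud(c));hsv=cv2.cvtColor(c["color"],cv2.COLOR_BGR2HSV)
    B=(W[...,0]>.5)&(W[...,0]<.605)&(W[...,1]>.24)&(W[...,1]<.38)&(hsv[...,1]<60)
    for z0,z1 in((.183,.2),(.16,.18),(.095,.12)):
        p=W[B&(W[...,2]>z0)&(W[...,2]<z1)][:,:2]
        if len(p)>5:
            A=np.c_[2*p,np.ones(len(p))];x=np.linalg.lstsq(A,(p**2).sum(1),rcond=None)[0]
            print(z0,len(p),x[:2].round(4),np.sqrt(x[2]+x[0]**2+x[1]**2).round(4),p.min(0).round(3),p.max(0).round(3))
    m=(W[...,0]>.48)&(W[...,0]<.62)&(abs(W[...,1]+.03)<.06)&(W[...,2]>.086)&(W[...,2]<.105)&(hsv[...,1]>70)
    print(" handle top",cv2.minAreaRect(W[m][:,:2].astype(np.float32)))
E
```

```text
time: 11.32
position: [0.5703, 0.2748, 0.189]
tool_rot: [0.624, 0.781, -0.004, 0.004]
ft_force: [2.9, -17.3, 4.6]
grip_width: 0.0004
grip_force: 8.9
time: 11.65
position: [0.5703, 0.275, 0.1891]
tool_rot: [0.624, 0.781, -0.006, 0.007]
ft_force: [5.1, -25.8, 5.8]
grip_width: 0.0004
grip_force: 13.4
time: 11.98
position: [0.5878, 0.203, 0.2106]
tool_rot: [0.627, 0.779, 0.001, 0.002]
ft_force: [0.6, -0.3, 0.2]
grip_width: 0.0003
grip_force: 0.0
TCP [0.5878 0.203  0.2106] yaw 12.4 q6 -0.06 w 0.0003 f [ 0.6 -0.3  0.2]
 -> twist -71.1 shift cm [  2.38 -24.02   6.06] t 12.0
0.16 10 [0.5692 0.3027] 0.0156 [0.576 0.291] [0.585 0.318]
0.095 64 [0.5637 0.302 ] 0.0208 [0.558 0.277] [0.586 0.309]
 handle top ((0.5382575988769531, -0.03414598107337952), (0.05441071093082428, 0.018492234870791435), 84.33831024169922)
0.183 31 [0.5612 0.306 ] 0.0204 [0.553 0.282] [0.581 0.327]
0.16 79 [0.5586 0.3066] 0.0217 [0.536 0.28 ] [0.579 0.33 ]
0.095 87 [0.5593 0.3055] 0.0211 [0.536 0.282] [0.582 0.307]
 handle top ((0.534282922744751, -0.03178010880947113), (0.05733252316713333, 0.018679456785321236), 83.68545532226562)
```

```bash
python3 -m pendant '[{"jaw":1,"linear":[0,0,0],"twist":-7.1},{"jaw":1,"linear":[0,0,0],"twist":-7.1},{"jaw":1,"linear":[0,0,0],"twist":-7.1},{"jaw":1,"linear":[0,0,0],"twist":-7.1},{"jaw":1,"linear":[0,0,0],"twist":-7.1},{"jaw":1,"linear":[0,0,0],"twist":-7.1},{"jaw":1,"linear":[0,0,0],"twist":-7.1},{"jaw":1,"linear":[0,0,0],"twist":-7.1},{"jaw":1,"linear":[0,0,0],"twist":-7.1},{"jaw":1,"linear":[0,0,0],"twist":-7}]'
python3 -m pendant '[{"jaw":1,"linear":[0.3,-3,0],"twist":0},{"jaw":1,"linear":[0.3,-3,0],"twist":0},{"jaw":1,"linear":[0.3,-3,1],"twist":0},{"jaw":1,"linear":[0.3,-3,1],"twist":0},{"jaw":1,"linear":[0.3,-3,1],"twist":0},{"jaw":1,"linear":[0.3,-3,1],"twist":0},{"jaw":1,"linear":[0.3,-3,1],"twist":0},{"jaw":1,"linear":[0.3,-3,1],"twist":0},{"jaw":1,"linear":[0,0,0],"twist":0},{"jaw":1,"linear":[0,0,0],"twist":0}]'
python3 - <<'E'
from h import *
go(.5365,-.033,.07,84)
c=shot("wrist");W=np.nan_to_num(cloud(c));hsv=cv2.cvtColor(c["color"],cv2.COLOR_BGR2HSV)
m=(W[...,0]>.48)&(W[...,0]<.62)&(abs(W[...,1]+.03)<.06)&(W[...,2]>.086)&(W[...,2]<.105)&(hsv[...,1]>70)
print(" handle top",cv2.minAreaRect(W[m][:,:2].astype(np.float32)),m.sum())
E
```

```text
time: 12.92
position: [0.5838, 0.2086, 0.2074]
tool_rot: [0.053, 0.999, 0.001, -0.001]
ft_force: [-0.3, -0.0, 0.9]
grip_width: 0.0593
grip_force: 0.0
time: 13.75
position: [0.5334, -0.0289, 0.1472]
tool_rot: [0.058, 0.998, 0.001, -0.001]
ft_force: [-0.1, 0.2, 0.4]
grip_width: 0.0873
grip_force: 0.0
TCP [ 0.5334 -0.0289  0.1472] yaw 83.4 q6 -1.72 w 0.0873 f [-0.1  0.2  0.4]
 -> twist -0.6 shift cm [-0.35 -0.38  7.72] t 13.8
 handle top ((0.5346590876579285, -0.030057115480303764), (0.05505228787660599, 0.017697133123874664), 83.47342681884766) 2172
```

```bash
python3 -m pendant '[{"jaw":1,"linear":[-0.1,-0.2,2.6],"twist":0},{"jaw":1,"linear":[-0.05,0,2.6],"twist":0},{"jaw":1,"linear":[0,0,2.5],"twist":0},{"jaw":1,"linear":[0,0,0],"twist":0},{"jaw":0.4,"linear":[0,0,0],"twist":0},{"jaw":0.4,"linear":[0,0,0],"twist":0},{"jaw":0.4,"linear":[0,0,0],"twist":0},{"jaw":0.4,"linear":[0,0,0],"twist":0},{"jaw":0.4,"linear":[0,0,0],"twist":0},{"jaw":0.4,"linear":[0,0,0],"twist":0},{"jaw":0.4,"linear":[0,0,0],"twist":0},{"jaw":0.4,"linear":[0,0,0],"twist":0}]' 30
python3 -m pendant '[{"jaw":0.4,"linear":[0,0,0],"twist":3},{"jaw":0.4,"linear":[0,0,0],"twist":5},{"jaw":0.4,"linear":[0,0,0],"twist":5},{"jaw":0.4,"linear":[0,0,0],"twist":5},{"jaw":0.4,"linear":[0,0,0],"twist":5},{"jaw":0.4,"linear":[0,0,0],"twist":5},{"jaw":0.4,"linear":[0,0,0],"twist":5},{"jaw":0.4,"linear":[0,0,0],"twist":5},{"jaw":0.4,"linear":[0,0,0],"twist":5},{"jaw":0.4,"linear":[0,0,0],"twist":5},{"jaw":0.4,"linear":[0,0,0],"twist":5},{"jaw":0.4,"linear":[0,0,0],"twist":5}]' 30
python3 -m pendant '[{"jaw":0.4,"linear":[0,0,0],"twist":5},{"jaw":0.4,"linear":[0,0,0],"twist":5},{"jaw":0.4,"linear":[0,0,0],"twist":3},{"jaw":0.4,"linear":[0,0,0],"twist":0}]' 30
python3 - <<'E'
from h import *
go(.58,.223,.07,12.5)
a=shot("scene");b=shot("side")
cv2.imwrite("pics/p4.png",np.hstack([cv2.resize(a["color"][130:260,190:330],(400,371)),cv2.resize(b["color"][150:280,190:330],(400,371))]))
E
```

```text
time: 14.8
position: [0.5363, -0.0314, 0.0724]
tool_rot: [0.057, 0.998, 0.0, 0.001]
ft_force: [0.2, 1.2, 6.6]
grip_width: 0.0561
grip_force: 30.0
time: 15.8
position: [0.5328, -0.03, 0.0723]
tool_rot: [0.535, 0.845, -0.0, -0.003]
ft_force: [-4.2, 4.2, 11.2]
grip_width: 0.056
grip_force: 29.9
time: 16.13
position: [0.5343, -0.0304, 0.0723]
tool_rot: [0.626, 0.779, -0.0, -0.001]
ft_force: [-3.7, 2.2, 8.0]
grip_width: 0.056
grip_force: 29.9
TCP [ 0.5343 -0.0304  0.0723] yaw 12.4 q6 -0.48 w 0.056 f [-3.7  2.2  8. ]
 -> twist -0.1 shift cm [23.75  9.95  0.23] t 16.1
```

View pics/p4.png

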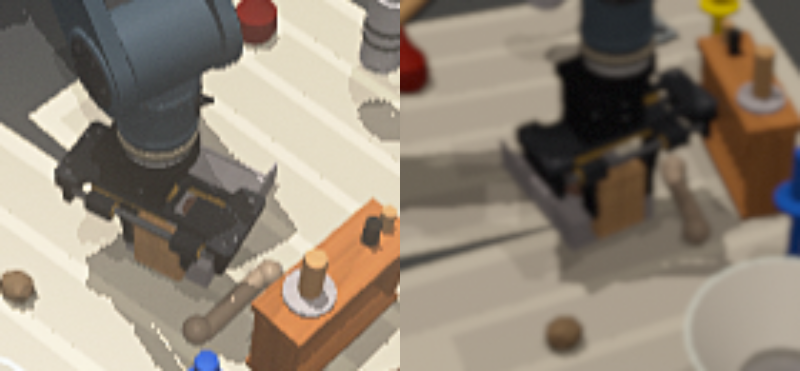

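```bash
python3 -m pendant '[{"jaw":0.4,"linear":[0.5,0,-0.05],"twist":0},{"jaw":0.4,"linear":[1.2,0,0],"twist":0},{"jaw":0.4,"linear":[1.2,0,0],"twist":0},{"jaw":0.4,"linear":[1.2,0,0],"twist":0},{"jaw":0.4,"linear":[1.2,0,0],"twist":0},{"jaw":0.4,"linear":[1.2,0,0],"twist":0},{"jaw":0.4,"linear":[1.2,0.4,0],"twist":0},{"jaw":0.4,"linear":[1.2,0.8,0],"twist":0},{"jaw":0.4,"linear":[1.2,0.8,0],"twist":0},{"jaw":0.4,"linear":[1.2,0.8,0],"twist":0},{"jaw":0.4,"linear":[1.2,0.8,0],"twist":0},{"jaw":0.4,"linear":[1.2,0.8,0],"twist":0}]' 30
python3 -c "
from h import *
go(.58,.223,.072,12.5)"
```

```text
time: 17.23
position: [0.5485, 0.1131, 0.0724]
tool_rot: [0.625, 0.78, -0.0, 0.0]
ft_force: [-1.0, -3.8, 6.7]
grip_width: 0.056
grip_force: 30.0
TCP [0.5485 0.1131 0.0724] yaw 12.6 q6 -0.21 w 0.056 f [-1.  -3.8  6.7]
 -> twist 0.1 shift cm [10.05  5.45  0.04] t 17.2
```

```bash
python3 -m pendant '[{"jaw":0.4,"linear":[1.1,0.6,0],"twist":0},{"jaw":0.4,"linear":[1.1,0.6,0],"twist":0},{"jaw":0.4,"linear":[1.1,0.6,0],"twist":0},{"jaw":0.4,"linear":[1.1,0.6,0],"twist":0},{"jaw":0.4,"linear":[1.1,0.6,0],"twist":0},{"jaw":0.4,"linear":[1.1,0.6,0],"twist":0},{"jaw":0.4,"linear":[1.1,0.6,0],"twist":0},{"jaw":0.4,"linear":[1,0.6,0],"twist":0},{"jaw":0.4,"linear":[0.8,0.3,0],"twist":0},{"jaw":0.4,"linear":[0.4,0.2,0],"twist":0},{"jaw":0.4,"linear":[0,0,0],"twist":0}]' 30
python3 -m pendant '[{"jaw":1,"linear":[0,0,0],"twist":0},{"jaw":1,"linear":[0,0,0],"twist":0},{"jaw":1,"linear":[0,0,0],"twist":0},{"jaw":1,"linear":[0,0,0],"twist":0},{"jaw":1,"linear":[-0.5,0,-3],"twist":0},{"jaw":1,"linear":[-1.5,0,-4],"twist":0},{"jaw":1,"linear":[-3,0,-4],"twist":0},{"jaw":1,"linear":[-3,0,-4],"twist":0},{"jaw":1,"linear":[0,0,0],"twist":0}]' 30
python3 - <<'E'
from h import *
go(.698,-.011,.25,12.5)
a=shot("scene");b=shot("side")
cv2.imwrite("pics/p5.png",np.hstack([cv2.resize(a["color"][110:210,250:390],(400,286)),cv2.resize(b["color"][110:210,190:330],(400,286))]))
for c in(a,b):
    W=np.nan_to_num(cloud(c));hsv=cv2.cvtColor(c["color"],cv2.COLOR_BGR2HSV)
    m=(abs(W[...,0]-.58)<.06)&(abs(W[...,1]-.22)<.06)&(W[...,2]>.086)&(W[...,2]<.105)&(hsv[...,1]>70)
    print(" handle top",cv2.minAreaRect(W[m][:,:2].astype(np.float32)),m.sum())
    m=(abs(W[...,0]-.698)<.03)&(abs(W[...,1]+.011)<.03)&(W[...,2]>.172)&(W[...,2]<.2);print("rod top",cv2.minEnclosingCircle(W[m][:,:2].astype(np.float32)))
E
```

```text
time: 18.15
position: [0.5788, 0.222, 0.0724]
tool_rot: [0.625, 0.781, 0.0, 0.0]
ft_force: [-0.3, 0.0, 6.0]
grip_width: 0.0562
grip_force: 29.9
time: 18.9
position: [0.5996, 0.1487, 0.2146]
tool_rot: [0.627, 0.779, 0.004, 0.006]
ft_force: [1.9, 0.4, 0.5]
grip_width: 0.0868
grip_force: 0.0
TCP [0.5996 0.1487 0.2146] yaw 12.3 q6 -0.15 w 0.0868 f [1.9 0.4 0.5]
 -> twist -0.2 shift cm [-17.72   6.15  -3.54] t 18.9
 handle top ((0.5796763896942139, 0.21830761432647705), (0.05512944608926773, 0.020302776247262955), 12.299025535583496) 98
rod top ((0.7000337839126587, -0.01154931727796793), 0.010667991824448109)
 handle top ((0.5766623616218567, 0.21767529845237732), (0.05816439539194107, 0.02340836636722088), 6.602802753448486) 81
rod top ((0.6946794986724854, -0.009748866781592369), 0.010601631365716457)
```

View pics/p5.png

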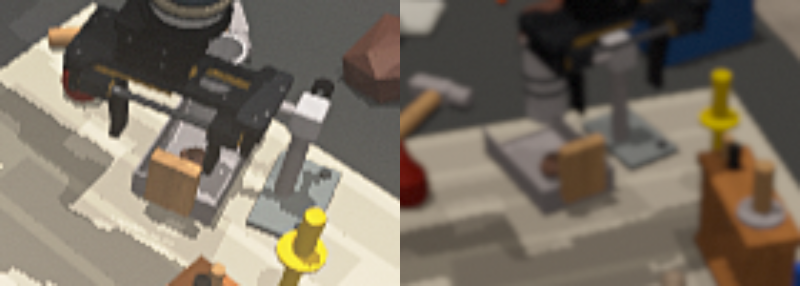

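```bash
python3 -m pendant '[{"jaw":1,"linear":[-0.5,0,-3],"twist":0},{"jaw":1,"linear":[-2.9,1,-0.5],"twist":0},{"jaw":1,"linear":[-2.9,1,0],"twist":0},{"jaw":1,"linear":[-2.9,1,0],"twist":0},{"jaw":1,"linear":[-2.9,1,0],"twist":0},{"jaw":1,"linear":[-2.9,1,0],"twist":0},{"jaw":1,"linear":[-2.7,1,0],"twist":0},{"jaw":1,"linear":[0,0,0],"twist":0},{"jaw":1,"linear":[0,0,0],"twist":0}]' 30
python3 - <<'E'
from h import *
go(.6975,-.0107,.156,12.5)
c=shot("wrist");W=np.nan_to_num(cloud(c));hsv=cv2.cvtColor(c["color"],cv2.COLOR_BGR2HSV)
m=(abs(W[...,0]-.698)<.03)&(abs(W[...,1]+.011)<.03)&(W[...,2]>.178)&(W[...,2]<.2);print("rod top",m.sum(),m.sum() and cv2.minEnclosingCircle(W[m][:,:2].astype(np.float32)))
cv2.imwrite("pics/w3.png",c["color"])
E
```

```text
time: 19.75
position: [0.6904, -0.0081, 0.2394]
tool_rot: [0.626, 0.779, -0.001, -0.002]
ft_force: [-1.2, 0.3, -0.0]
grip_width: 0.087
grip_force: 0.0
TCP [ 0.6904 -0.0081  0.2394] yaw 12.4 q6 -0.39 w 0.087 f [-1.2  0.3 -0. ]
 -> twist -0.1 shift cm [-0.41  0.64  8.34] t 19.8
rod top 836 ((0.6968770027160645, -0.007246449589729309), 0.010962584055960178)
```

View pics/w3.png

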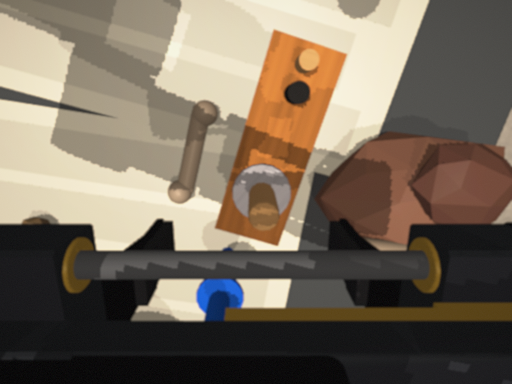

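```bash
python3 - <<'E'
from h import *
import pickle
a,b=pickle.load(open("first.pkl","rb"));W=np.nan_to_num(cloud(a))
m=(W[...,0]>.74)&(W[...,0]<.95)&(W[...,1]>-.2)&(W[...,1]<.12);print(W[m][:,2].max(),W[m&(W[...,2]>.04)].min(0))
m=m&(W[...,0]<.8);print(W[m][:,2].max())
E
python3 -m pendant '[{"jaw":1,"linear":[-0.2,0.6,2.8],"twist":0},{"jaw":1,"linear":[0,0,2.8],"twist":0},{"jaw":1,"linear":[0,0,2.7],"twist":0},{"jaw":1,"linear":[0,0,0],"twist":0},{"jaw":0,"linear":[0,0,0],"twist":0},{"jaw":0,"linear":[0,0,0],"twist":0},{"jaw":0,"linear":[0,0,0],"twist":0},{"jaw":0,"linear":[0,0,0],"twist":0},{"jaw":0,"linear":[0,0,0],"twist":0},{"jaw":0,"linear":[0,0,0],"twist":0},{"jaw":0,"linear":[0,0,0],"twist":0},{"jaw":0,"linear":[0,0,0],"twist":0}]' 50
python3 -m pendant '[{"jaw":0,"linear":[0,0,0],"twist":0},{"jaw":0,"linear":[0,0,0],"twist":0},{"jaw":0,"linear":[0,0,0],"twist":0},{"jaw":0,"linear":[0,0,0],"twist":0}]' 50
```

```text
0.12364642524049843 [ 0.77121406 -0.07478661  0.04017247]
0.07654148535293133
time: 20.8
position: [0.6976, -0.0086, 0.1599]
tool_rot: [0.626, 0.78, 0.0, 0.0]
ft_force: [-0.0, -0.6, -0.0]
grip_width: 0.0416
grip_force: 0.0
time: 21.13
position: [0.6977, -0.0084, 0.1595]
tool_rot: [0.626, 0.78, 0.0, 0.0]
ft_force: [0.7, 0.2, -0.1]
grip_width: 0.0211
grip_force: 50.0
```

```bash
python3 -m pendant '[{"jaw":0,"linear":[0,0,-1],"twist":0},{"jaw":0,"linear":[0,0,-2],"twist":0},{"jaw":0,"linear":[0,0,-2],"twist":0},{"jaw":0,"linear":[0,0,-2],"twist":0},{"jaw":0,"linear":[0,0,-2],"twist":0},{"jaw":0,"linear":[0,0,-2],"twist":0},{"jaw":0,"linear":[0,0,-2],"twist":0},{"jaw":0,"linear":[0,0,-2],"twist":0},{"jaw":0,"linear":[0,0,-2],"twist":0},{"jaw":0,"linear":[0,0,-2],"twist":0},{"jaw":0,"linear":[0,0,-1],"twist":0},{"jaw":0,"linear":[0,0,0],"twist":0}]' 50
python3 -c "
from h import *
go(.562,.305,.36,12.5)"
```

```text
time: 22.13
position: [0.6984, -0.0085, 0.363]
tool_rot: [0.626, 0.78, 0.001, 0.003]
ft_force: [-0.1, 0.5, -2.0]
grip_width: 0.0211
grip_force: 50.0
TCP [ 0.6984 -0.0085  0.363 ] yaw 12.5 q6 -0.39 w 0.0211 f [-0.1  0.5 -2. ]
 -> twist 0.0 shift cm [33.56 -6.53  0.3 ] t 22.1
```

```bash
python3 -m pendant '[{"jaw":0,"linear":[2,-0.5,0],"twist":0},{"jaw":0,"linear":[3,-0.6,0],"twist":0},{"jaw":0,"linear":[3,-0.6,0],"twist":0},{"jaw":0,"linear":[3,-0.6,0],"twist":0},{"jaw":0,"linear":[3,-0.6,0],"twist":0},{"jaw":0,"linear":[3,-0.6,0],"twist":0},{"jaw":0,"linear":[3,-0.6,0],"twist":0},{"jaw":0,"linear":[3,-0.6,0],"twist":0},{"jaw":0,"linear":[3,-0.6,0],"twist":0},{"jaw":0,"linear":[3,-0.6,0],"twist":0},{"jaw":0,"linear":[3,-0.6,0],"twist":0},{"jaw":0,"linear":[1.5,-0.6,0],"twist":0}]' 50
python3 -m pendant '[{"jaw":0,"linear":[0,0,0],"twist":0},{"jaw":0,"linear":[0,0,0],"twist":0}]' 50
python3 - <<'E'
from h import *
go(.562,.305,.345,12.5)
a=shot("scene");b=shot("side")
cv2.imwrite("pics/p6.png",np.hstack([cv2.resize(a["color"][60:200,270:390],(400,467)),cv2.resize(b["color"][60:200,190:310],(400,467))]))
for n,c in(("scene",a),("side",b)):
    W=np.nan_to_num(cloud(c));hsv=cv2.cvtColor(c["color"],cv2.COLOR_BGR2HSV)
    B=(abs(W[...,0]-.562)<.045)&(abs(W[...,1]-.305)<.045)
    for nm,z0,z1 in(("rim",.184,.2),("shaft",.24,.31)):
        p=W[B&(W[...,2]>z0)&(W[...,2]<z1)][:,:2]
        if len(p)>5: print(n,nm,len(p),cv2.minEnclosingCircle(p.astype(np.float32)),p.mean(0).round(4))
E
```

```text
time: 23.13
position: [0.553, 0.3061, 0.3578]
tool_rot: [0.625, 0.781, -0.001, -0.002]
ft_force: [0.6, -0.2, -1.5]
grip_width: 0.0208
grip_force: 50.0
time: 23.3
position: [0.5546, 0.3032, 0.3585]
tool_rot: [0.625, 0.781, -0.001, 0.0]
ft_force: [1.0, -1.3, -2.6]
grip_width: 0.0211
grip_force: 50.0
TCP [0.5546 0.3032 0.3585] yaw 12.6 q6 0.1 w 0.0211 f [ 1.  -1.3 -2.6]
 -> twist 0.1 shift cm [0.01 0.76 1.35] t 23.3
scene rim 73 ((0.5640134811401367, 0.3053479492664337), 0.026431292295455933) [0.5622 0.3035]
scene shaft 127 ((0.5556391477584839, 0.29891589283943176), 0.010207192972302437) [0.5573 0.295 ]
side rim 70 ((0.5591632723808289, 0.30699971318244934), 0.026433633640408516) [0.559  0.3062]
side shaft 111 ((0.5507458448410034, 0.2998092472553253), 0.01067668292671442) [0.5518 0.297 ]
```

View pics/p6.png

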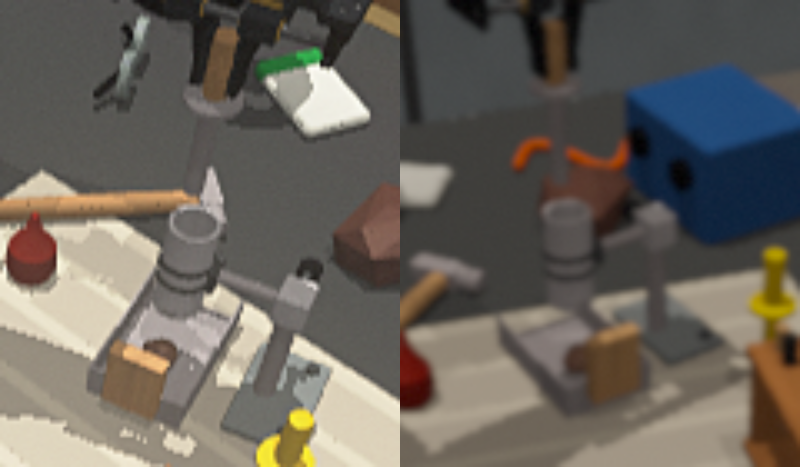

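```bash
python3 -m pendant '[{"jaw":0,"linear":[0.1,0.4,0],"twist":0},{"jaw":0,"linear":[0.1,0.35,0],"twist":0},{"jaw":0,"linear":[0,0,1],"twist":0},{"jaw":0,"linear":[0,0,1],"twist":0},{"jaw":0,"linear":[0,0,1],"twist":0},{"jaw":0,"linear":[0,0,1],"twist":0},{"jaw":0,"linear":[0,0,1],"twist":0},{"jaw":0,"linear":[0,0,0],"twist":0}]' 55
python3 -m pendant '[{"jaw":0,"linear":[0,0,0.8],"twist":0},{"jaw":0,"linear":[0,0,0.8],"twist":0},{"jaw":0,"linear":[0,0,0.8],"twist":0},{"jaw":0,"linear":[0,0,0.8],"twist":0},{"jaw":0,"linear":[0,0,0.8],"twist":0},{"jaw":0,"linear":[0,0,0],"twist":0}]' 55
python3 -m pendant '[{"jaw":0,"linear":[0,0,0.8],"twist":0},{"jaw":0,"linear":[0,0,0.8],"twist":0},{"jaw":0,"linear":[0,0,0.8],"twist":0},{"jaw":0,"linear":[0,0,0.8],"twist":0},{"jaw":0,"linear":[0,0,0],"twist":0},{"jaw":0,"linear":[0,0,0],"twist":0}]' 55
```

```text
time: 24.07
position: [0.5607, 0.3062, 0.306]
tool_rot: [0.626, 0.78, -0.003, -0.002]
ft_force: [-0.6, -0.6, -2.4]
grip_width: 0.0211
grip_force: 55.0
time: 24.57
position: [0.5616, 0.3067, 0.2683]
tool_rot: [0.626, 0.78, -0.001, -0.001]
ft_force: [-0.2, -0.1, -2.4]
grip_width: 0.021
grip_force: 55.0
time: 25.07
position: [0.5616, 0.3065, 0.2362]
tool_rot: [0.626, 0.78, -0.001, -0.001]
ft_force: [0.7, 1.1, -1.2]
grip_width: 0.021
grip_force: 55.0
```

```bash
python3 -m pendant '[{"jaw":0,"linear":[0,0,0.3],"twist":0},{"jaw":0,"linear":[0,0,0.3],"twist":0},{"jaw":0,"linear":[0,0,0.3],"twist":0},{"jaw":0,"linear":[0,0,0.2],"twist":0},{"jaw":0,"linear":[0,0,0],"twist":0},{"jaw":0,"linear":[0,0,0],"twist":0}]' 60
python3 - <<'E'
from h import *
go(.5616,.306,.2245)
a=shot("scene");b=shot("side")
cv2.imwrite("pics/p7.png",np.hstack([cv2.resize(a["color"][100:200,270:390],(400,333)),cv2.resize(b["color"][90:190,190:310],(400,333))]))
E
```

```text
time: 25.57
position: [0.5622, 0.3067, 0.2263]
tool_rot: [0.626, 0.78, -0.0, -0.0]
ft_force: [-0.0, -0.3, -1.6]
grip_width: 0.021
grip_force: 60.0
TCP [0.5622 0.3067 0.2263] yaw 12.5 q6 0.11 w 0.021 f [-0.  -0.3 -1.6]
 -> twist 0 shift cm [-0.06 -0.08  0.18] t 25.6
```

View pics/p7.png

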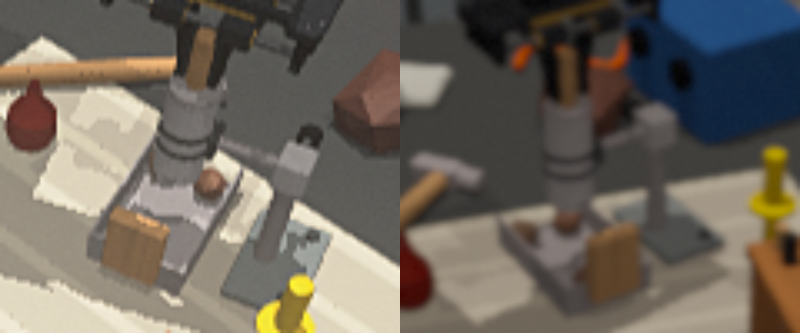

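```bash
python3 -m pendant '[{"jaw":0,"linear":[0,0,0.2],"twist":0},{"jaw":0,"linear":[0,0,0.15],"twist":0},{"jaw":0,"linear":[0,0,0],"twist":0},{"jaw":0,"linear":[0,0,0],"twist":0}]' 60
python3 -m pendant '[{"jaw":0,"linear":[0,0,0.2],"twist":0},{"jaw":0,"linear":[0,0,0],"twist":0},{"jaw":0,"linear":[0,0,0],"twist":0}]' 60
```

```text
time: 26.0
position: [0.5628, 0.3069, 0.2244]
tool_rot: [0.626, 0.78, 0.001, 0.0]
ft_force: [-1.3, -0.7, 4.6]
grip_width: 0.0209
grip_force: 60.0
time: 26.25
position: [0.5628, 0.307, 0.2244]
tool_rot: [0.626, 0.78, 0.001, 0.001]
ft_force: [-3.6, -1.3, 14.6]
grip_width: 0.021
grip_force: 60.0
```

```bash
python3 -m pendant '[{"jaw":0,"linear":[0,0,-1],"twist":0},{"jaw":0,"linear":[0,0,-1.5],"twist":0},{"jaw":0,"linear":[0,0,-1.5],"twist":0},{"jaw":0,"linear":[0,0,-1.5],"twist":0},{"jaw":0,"linear":[0,0,-1.5],"twist":0},{"jaw":0,"linear":[0,0,-1.5],"twist":0},{"jaw":0,"linear":[0,0,-1.5],"twist":0},{"jaw":0,"linear":[0,0,-1.5],"twist":0},{"jaw":0,"linear":[0,0,-1.5],"twist":0},{"jaw":0,"linear":[0,0,-1.2],"twist":0},{"jaw":0,"linear":[0,0,0],"twist":0}]' 60
python3 -c "
from h import *
go(.6977,-.0084,.36,12.5)"
```

```text
time: 27.17
position: [0.5636, 0.3073, 0.3657]
tool_rot: [0.626, 0.78, 0.002, 0.001]
ft_force: [-0.1, -0.0, -1.5]
grip_width: 0.0209
grip_force: 60.0
TCP [0.5636 0.3073 0.3657] yaw 12.5 q6 0.11 w 0.0209 f [-0.1 -0.  -1.5]
 -> twist 0.0 shift cm [-33.72   6.26   0.57] t 27.2
```

```bash
python3 -m pendant '[{"jaw":0,"linear":[-2,0.4,0],"twist":0},{"jaw":0,"linear":[-3,0.6,0],"twist":0},{"jaw":0,"linear":[-3,0.6,0],"twist":0},{"jaw":0,"linear":[-3,0.6,0],"twist":0},{"jaw":0,"linear":[-3,0.6,0],"twist":0},{"jaw":0,"linear":[-3,0.6,0],"twist":0},{"jaw":0,"linear":[-3,0.6,0],"twist":0},{"jaw":0,"linear":[-3,0.6,0],"twist":0},{"jaw":0,"linear":[-3,0.6,0],"twist":0},{"jaw":0,"linear":[-3,0.6,0],"twist":0},{"jaw":0,"linear":[-3,0.5,0],"twist":0},{"jaw":0,"linear":[-1.6,0.4,0],"twist":0}]' 60
python3 -m pendant '[{"jaw":0,"linear":[0,0,0],"twist":0},{"jaw":0,"linear":[0,0,2],"twist":0},{"jaw":0,"linear":[0,0,2],"twist":0},{"jaw":0,"linear":[0,0,2],"twist":0},{"jaw":0,"linear":[0,0,1],"twist":0},{"jaw":0,"linear":[0,0,0],"twist":0},{"jaw":0,"linear":[0,0,0],"twist":0}]' 60
python3 - <<'E'
from h import *
go(.6977,-.0084,.1595,12.5)
a=shot("scene");b=shot("side")
cv2.imwrite("pics/p8.png",np.hstack([cv2.resize(a["color"][130:270,240:360],(400,467)),cv2.resize(b["color"][100:240,240:360],(400,467))]))
for n,c in(("scene",a),("side",b)):
    W=np.nan_to_num(cloud(c))
    B=(abs(W[...,0]-.6977)<.03)&(abs(W[...,1]+.0084)<.03)
    for z0 in(.17,.19,.21,.23):
        p=W[B&(W[...,2]>z0)&(W[...,2]<z0+.02)]
        if len(p)>5: print(n,z0,len(p),p.mean(0).round(4))
E
```

```text
time: 28.17
position: [0.7012, -0.0105, 0.361]
tool_rot: [0.627, 0.779, -0.001, -0.0]
ft_force: [0.0, -0.2, -2.4]
grip_width: 0.0208
grip_force: 60.0
time: 28.75
position: [0.7003, -0.0057, 0.2925]
tool_rot: [0.625, 0.78, -0.0, -0.001]
ft_force: [-0.1, -0.6, -2.0]
grip_width: 0.0207
grip_force: 60.0
TCP [ 0.7003 -0.0057  0.2925] yaw 12.6 q6 -0.39 w 0.0207 f [-0.1 -0.6 -2. ]
 -> twist 0.1 shift cm [-0.21 -0.32 13.3 ] t 28.8
scene 0.17 29 [ 0.7032 -0.0134  0.18  ]
scene 0.19 32 [ 0.7035 -0.0131  0.2   ]
scene 0.21 33 [ 0.7038 -0.0137  0.2205]
side 0.17 37 [ 0.6965 -0.0103  0.1797]
side 0.19 36 [ 0.6959 -0.0102  0.201 ]
side 0.21 37 [ 0.697  -0.0105  0.2199]
side 0.23 37 [ 0.6961 -0.0115  0.2401]
```

View pics/p8.png

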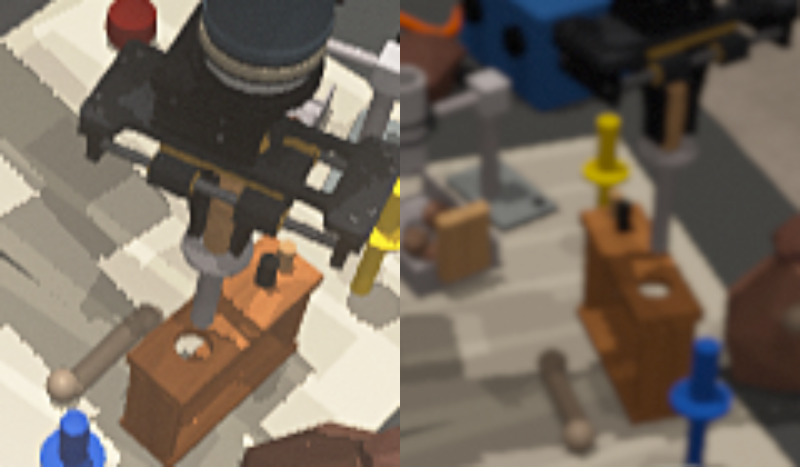

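```bash
python3 -m pendant '[{"jaw":0,"linear":[-0.2,-0.3,0],"twist":0},{"jaw":0,"linear":[0,0,1.2],"twist":0},{"jaw":0,"linear":[0,0,1.2],"twist":0},{"jaw":0,"linear":[0,0,1],"twist":0},{"jaw":0,"linear":[0,0,1],"twist":0},{"jaw":0,"linear":[0,0,0],"twist":0}]' 60
python3 -c "
from h import *
go(.6977,-.0084,.1595,12.5)"
```

```text
time: 29.35
position: [0.6962, -0.009, 0.2451]
tool_rot: [0.626, 0.78, -0.002, -0.003]
ft_force: [0.1, -0.9, -2.9]
grip_width: 0.0208
grip_force: 60.0
TCP [ 0.6962 -0.009   0.2451] yaw 12.5 q6 -0.39 w 0.0208 f [ 0.1 -0.9 -2.9]
 -> twist 0.0 shift cm [0.03 0.16 8.56] t 29.4
```

```bash
python3 -m pendant '[{"jaw":0,"linear":[0,0.15,1],"twist":0},{"jaw":0,"linear":[0,0,1.2],"twist":0},{"jaw":0,"linear":[0,0,1.2],"twist":0},{"jaw":0,"linear":[0,0,1.2],"twist":0},{"jaw":0,"linear":[0,0,1.2],"twist":0},{"jaw":0,"linear":[0,0,1.2],"twist":0},{"jaw":0,"linear":[0,0,1],"twist":0},{"jaw":0,"linear":[0,0,0.4],"twist":0},{"jaw":0,"linear":[0,0,0],"twist":0},{"jaw":0,"linear":[0,0,0],"twist":0}]' 60
python3 -c "
from h import *
go(.6977,-.0084,.1595,12.5)"
```

```text
time: 30.18
position: [0.6998, -0.009, 0.1649]
tool_rot: [0.626, 0.78, 0.0, 0.0]
ft_force: [0.6, 0.7, -2.8]
grip_width: 0.021
grip_force: 60.0
TCP [ 0.6998 -0.009   0.1649] yaw 12.5 q6 -0.39 w 0.021 f [ 0.6  0.7 -2.8]
 -> twist 0.0 shift cm [ 0.1  -0.19  0.54] t 30.2
```

```bash
python3 -m pendant '[{"jaw":0,"linear":[0,-0.1,0.3],"twist":0},{"jaw":0,"linear":[0,0,0.25],"twist":0},{"jaw":0,"linear":[0,0,0],"twist":0},{"jaw":0,"linear":[0,0,0],"twist":0}]' 60
python3 -m pendant '[{"jaw":1,"linear":[0,0,0],"twist":0},{"jaw":1,"linear":[0,0,0],"twist":0},{"jaw":1,"linear":[0,0,0],"twist":0},{"jaw":1,"linear":[0,0,0],"twist":0},{"jaw":1,"linear":[0,0,0],"twist":0},{"jaw":1,"linear":[0,0,0],"twist":0},{"jaw":1,"linear":[0,0,-3],"twist":0},{"jaw":1,"linear":[0,0,-3],"twist":0},{"jaw":1,"linear":[0,0,-3],"twist":0},{"jaw":1,"linear":[0,0,0],"twist":0}]' 20
python3 - <<'E'
from h import *
go(.44,-.155,.13)
a=shot("scene");b=shot("side")
for n,c in(("scene",a),("side",b)):
    W=np.nan_to_num(cloud(c));hsv=cv2.cvtColor(c["color"],cv2.COLOR_BGR2HSV)
    m=(abs(W[...,0]-.6977)<.03)&(abs(W[...,1]+.01)<.03)&(W[...,2]>.172)&(W[...,2]<.2);print("rod top",m.sum(),m.sum() and cv2.minEnclosingCircle(W[m][:,:2].astype(np.float32)),W[m][:,2].max() if m.sum() else 0)
    m=(abs(W[...,0]-.44)<.05)&(abs(W[...,1]+.155)<.05)&(W[...,2]>.012)&(W[...,2]<.06);print("B",W[m].min(0),W[m].max(0))
    # stones in pan
    m=(W[...,0]>.48)&(W[...,0]<.66)&(W[...,1]>.2)&(W[...,1]<.42)&(W[...,2]>.008)&(W[...,2]<.045)&(hsv[...,1]>70)
    k,_,st,ce=cv2.connectedComponentsWithStats(m.astype(np.uint8))
    for i in range(1,k):
        if st[i,4]>10: print("  blob",ce[i].round(),st[i,4],np.round(W[int(ce[i][1]),int(ce[i][0])],3))
    m=(abs(W[...,0]-.58)<.06)&(abs(W[...,1]-.22)<.06)&(W[...,2]>.086)&(W[...,2]<.105)&(hsv[...,1]>70)
    print(" handle top",cv2.minAreaRect(W[m][:,:2].astype(np.float32)),m.sum())
E
```

```text
time: 30.52
position: [0.6986, -0.0092, 0.1597]
tool_rot: [0.626, 0.78, 0.0, 0.0]
ft_force: [-0.4, -0.7, -1.3]
grip_width: 0.0209
grip_force: 60.0
time: 31.35
position: [0.7026, -0.0097, 0.2573]
tool_rot: [0.626, 0.78, 0.003, 0.006]
ft_force: [1.0, 0.1, 2.5]
grip_width: 0.0795
grip_force: 0.0
TCP [ 0.7026 -0.0097  0.2573] yaw 12.5 q6 -0.39 w 0.0795 f [1.  0.1 2.5]
 -> twist 0 shift cm [ -8.48 -28.78  12.73] t 31.4
rod top 77 ((0.6995056867599487, -0.011823262088000774), 0.011010522022843361) 0.19177530469347906
B [ 0.42519074 -0.1673545   0.01258184] [ 0.45906011 -0.13586354  0.03407045]
 handle top ((0.0, 0.0), (0.0, 0.0), 0.0) 0
rod top 56 ((0.6957694292068481, -0.009807398542761803), 0.01088855229318142) 0.19420604335785607
B [ 0.41897386 -0.16561847  0.01204456] [ 0.45444381 -0.13529199  0.03537694]
  blob [250. 163.] 38 [0.587 0.292 0.033]
  blob [245. 173.] 69 [0.556 0.249 0.031]
 handle top ((0.5867679119110107, 0.19471731781959534), (0.0579339936375618, 0.02207181043922901), 12.658524513244629) 85
```

```bash
python3 -m pendant '[{"jaw":1,"linear":[-0.8,-2.9,0],"twist":0},{"jaw":1,"linear":[-0.8,-2.9,0],"twist":0},{"jaw":1,"linear":[-0.8,-2.9,0],"twist":0},{"jaw":1,"linear":[-0.8,-2.9,1.5],"twist":0},{"jaw":1,"linear":[-0.9,-2.9,1.5],"twist":0},{"jaw":1,"linear":[-0.9,-2.9,2],"twist":0},{"jaw":1,"linear":[-0.8,-2.9,2],"twist":0},{"jaw":1,"linear":[-0.8,-2.9,2],"twist":0},{"jaw":1,"linear":[-0.8,-2.9,2],"twist":0},{"jaw":1,"linear":[-0.8,-2.5,2],"twist":0},{"jaw":1,"linear":[0,0,0],"twist":0},{"jaw":1,"linear":[0,0,0],"twist":0}]' 20
python3 - <<'E'
from h import *
go(.439,-.151,.022,12.5)
a=shot("scene");b=shot("side");w=shot("wrist")
for n,c in(("scene",a),("side",b),("wrist",w)):
    W=np.nan_to_num(cloud(c));hsv=cv2.cvtColor(c["color"],cv2.COLOR_BGR2HSV)
    m=(abs(W[...,0]-.44)<.05)&(abs(W[...,1]+.15)<.05)&(W[...,2]>.012)&(W[...,2]<.045);print(n,"B",m.sum() and (W[m].min(0),W[m].max(0)))
    if n=="wrist":break
    m=(W[...,0]>.48)&(W[...,0]<.68)&(W[...,1]>.16)&(W[...,1]<.42)&(W[...,2]>.008)&(W[...,2]<.045)&(hsv[...,1]>70)
    k,_,st,ce=cv2.connectedComponentsWithStats(m.astype(np.uint8))
    for i in range(1,k):
        if st[i,4]>10: print("  blob",ce[i].round(),st[i,4],np.round(W[int(ce[i][1]),int(ce[i][0])],3))
    m=(abs(W[...,0]-.58)<.06)&(abs(W[...,1]-.2)<.06)&(W[...,2]>.086)&(W[...,2]<.105)&(hsv[...,1]>70)
    print(" handle top",cv2.minAreaRect(W[m][:,:2].astype(np.float32)),m.sum())
E
```

```text
time: 32.45
position: [0.4348, -0.1507, 0.1178]
tool_rot: [0.627, 0.779, -0.0, -0.003]
ft_force: [0.9, -0.1, -0.3]
grip_width: 0.0871
grip_force: 0.0
TCP [ 0.4348 -0.1507  0.1178] yaw 12.4 q6 -0.79 w 0.0871 f [ 0.9 -0.1 -0.3]
 -> twist -0.1 shift cm [-0.12  0.41  9.58] t 32.5
scene B (array([ 0.4239669 , -0.16697985,  0.01221021]), array([ 0.4590101 , -0.13607313,  0.03385604]))
  blob [326. 169.] 71 [0.591 0.291 0.031]
  blob [311. 169.] 41 [0.554 0.26  0.029]
  blob [306. 187.] 76 [0.589 0.184 0.037]
 handle top ((0.5892383456230164, 0.1932762861251831), (0.055431462824344635, 0.02063756063580513), 12.348812103271484) 104
side B (array([ 0.41860631, -0.16581439,  0.0122483 ]), array([ 0.45491666, -0.13182637,  0.03518107]))
  blob [263. 178.] 53 [0.597 0.191 0.035]
 handle top ((0.5950351357460022, 0.19726528227329254), (0.036490678787231445, 0.02252749353647232), 13.104698181152344) 48
wrist B (array([ 0.41910115, -0.16226129,  0.0140366 ]), array([ 0.45658062, -0.1302124 ,  0.03435944]))
```

```bash
python3 -m pendant '[{"jaw":1,"linear":[0,0.35,3.2],"twist":0},{"jaw":1,"linear":[0,0,3.2],"twist":0},{"jaw":1,"linear":[0,0,2.2],"twist":0},{"jaw":1,"linear":[0,0,0.8],"twist":0},{"jaw":0,"linear":[0,0,0],"twist":0},{"jaw":0,"linear":[0,0,0],"twist":0},{"jaw":0,"linear":[0,0,0],"twist":0},{"jaw":0,"linear":[0,0,0],"twist":0},{"jaw":0,"linear":[0,0,0],"twist":0},{"jaw":0,"linear":[0,0,0],"twist":0},{"jaw":0,"linear":[0,0,0],"twist":0},{"jaw":0,"linear":[0,0,0],"twist":0}]' 15
python3 -m pendant '[{"jaw":0,"linear":[0,0,0],"twist":0},{"jaw":0,"linear":[0,0,0],"twist":0},{"jaw":0,"linear":[0,0,0],"twist":0},{"jaw":0,"linear":[0,0,-3],"twist":0},{"jaw":0,"linear":[0,0,-3],"twist":0},{"jaw":0,"linear":[0,0,-3],"twist":0},{"jaw":0,"linear":[0,0,-3],"twist":0},{"jaw":0,"linear":[0,0,0],"twist":0}]' 15
python3 -c "
from h import *
go(.578,.228,.15,12.5)"
```

```text
time: 33.6
position: [0.4408, -0.1507, 0.0259]
tool_rot: [0.626, 0.78, 0.0, 0.0]
ft_force: [-0.2, -0.1, 0.3]
grip_width: 0.0416
grip_force: 0.0
time: 34.27
position: [0.4432, -0.1519, 0.1498]
tool_rot: [0.626, 0.78, 0.001, 0.005]
ft_force: [-0.2, 0.2, -0.0]
grip_width: 0.0367
grip_force: 15.0
TCP [ 0.4432 -0.1519  0.1498] yaw 12.5 q6 -0.79 w 0.0367 f [-0.2  0.2 -0. ]
 -> twist 0.0 shift cm [ 3.417e+01  2.139e+01 -2.000e-02] t 34.3
```

```bash
python3 -m pendant '[{"jaw":0,"linear":[2,1.2,-1],"twist":0},{"jaw":0,"linear":[3,1.9,0],"twist":0},{"jaw":0,"linear":[3,1.9,0],"twist":0},{"jaw":0,"linear":[3,1.9,0],"twist":0},{"jaw":0,"linear":[3,1.9,0],"twist":0},{"jaw":0,"linear":[3,1.9,0],"twist":0},{"jaw":0,"linear":[3,1.9,0],"twist":0},{"jaw":0,"linear":[3,1.9,0],"twist":0},{"jaw":0,"linear":[3,1.9,0],"twist":0},{"jaw":0,"linear":[3,1.9,0],"twist":0},{"jaw":0,"linear":[3,1.9,0],"twist":0},{"jaw":0,"linear":[2,1.2,0],"twist":0}]' 15
python3 -m pendant '[{"jaw":0,"linear":[0,0,0],"twist":0},{"jaw":0,"linear":[0,0,0],"twist":0}]' 15
python3 - <<'E'
from h import *
go(.578,.233,.058,12.5)
b=shot("scene");c=b;W=np.nan_to_num(cloud(c));hsv=cv2.cvtColor(c["color"],cv2.COLOR_BGR2HSV)
m=(abs(W[...,0]-.58)<.06)&(abs(W[...,1]-.2)<.06)&(W[...,2]>.086)&(W[...,2]<.105)&(hsv[...,1]>70)
print(" handle top",cv2.minAreaRect(W[m][:,:2].astype(np.float32)),m.sum())
E
```

```text
time: 35.27
position: [0.5761, 0.231, 0.1542]
tool_rot: [0.625, 0.781, 0.0, -0.0]
ft_force: [1.3, -0.7, -0.3]
grip_width: 0.0367
grip_force: 15.0
time: 35.43
position: [0.575, 0.2289, 0.154]
tool_rot: [0.625, 0.781, -0.001, -0.001]
ft_force: [-0.7, -0.8, 0.3]
grip_width: 0.0371
grip_force: 15.0
TCP [0.575  0.2289 0.154 ] yaw 12.7 q6 -0.02 w 0.0371 f [-0.7 -0.8  0.3]
 -> twist 0.2 shift cm [0.34 0.38 9.6 ] t 35.4
 handle top ((0.5896145701408386, 0.19278301298618317), (0.05465342104434967, 0.02072928659617901), 9.82241153717041) 108
```

```bash
python3 -m pendant '[{"jaw":0,"linear":[0.3,0.3,2.5],"twist":0},{"jaw":0,"linear":[0,0,2.5],"twist":0},{"jaw":0,"linear":[0,0,2.5],"twist":0},{"jaw":0,"linear":[0,0,1.7],"twist":0},{"jaw":0,"linear":[0,0,0],"twist":0},{"jaw":0.6,"linear":[0,0,0],"twist":0},{"jaw":0.6,"linear":[0,0,0],"twist":0},{"jaw":0.6,"linear":[0,0,0],"twist":0},{"jaw":0.6,"linear":[0,0,-2],"twist":0},{"jaw":0.6,"linear":[0,0,-3],"twist":0},{"jaw":1,"linear":[0,0,-3],"twist":0},{"jaw":1,"linear":[0,0,-3],"twist":0}]' 15
python3 -m pendant '[{"jaw":1,"linear":[-3,0,0],"twist":0},{"jaw":1,"linear":[-3,0,0],"twist":0},{"jaw":1,"linear":[-3,0,0],"twist":0},{"jaw":1,"linear":[-3,0,0],"twist":0},{"jaw":1,"linear":[-3,0,0],"twist":0},{"jaw":1,"linear":[0,0,0],"twist":0}]' 15
python3 - <<'E'
from h import *
go(.589,.194,.072,12.5)
a=shot("scene");b=shot("side")
for n,c in(("scene",a),("side",b)):
    W=np.nan_to_num(cloud(c));hsv=cv2.cvtColor(c["color"],cv2.COLOR_BGR2HSV)
    m=(W[...,0]>.48)&(W[...,0]<.68)&(W[...,1]>.16)&(W[...,1]<.42)&(W[...,2]>.008)&(W[...,2]<.06)&(hsv[...,1]>70)
    k,_,st,ce=cv2.connectedComponentsWithStats(m.astype(np.uint8))
    for i in range(1,k):
        if st[i,4]>5: print("  blob",ce[i].round(),st[i,4],np.round(W[int(ce[i][1]),int(ce[i][0])],3))
    m=(abs(W[...,0]-.58)<.06)&(abs(W[...,1]-.2)<.06)&(W[...,2]>.086)&(W[...,2]<.105)&(hsv[...,1]>70)
    print(" handle top",cv2.minAreaRect(W[m][:,:2].astype(np.float32)),m.sum())
E
```

```text
time: 36.48
position: [0.5781, 0.2313, 0.1758]
tool_rot: [0.626, 0.78, 0.0, 0.0]
ft_force: [1.3, 0.4, 0.2]
grip_width: 0.0588
grip_force: 0.0
time: 36.98
position: [0.6129, 0.0796, 0.1753]
tool_rot: [0.627, 0.779, 0.0, 0.003]
ft_force: [-0.1, 0.1, 0.1]
grip_width: 0.086
grip_force: 0.0
TCP [0.6129 0.0796 0.1753] yaw 12.3 q6 -0.26 w 0.086 f [-0.1  0.1  0.1]
 -> twist -0.2 shift cm [11.69  0.14 10.33] t 37.0
  blob [327. 162.] 8 [0.578 0.317 0.029]
  blob [309. 167.] 12 [0.544 0.262 0.025]
  blob [303. 185.] 53 [0.578 0.183 0.034]
 handle top ((0.5879688262939453, 0.1927872598171234), (0.029175808653235435, 0.01839888095855713), 15.109028816223145) 12
  blob [249. 162.] 59 [0.585 0.308 0.031]
  blob [239. 170.] 28 [0.537 0.272 0.032]
  blob [258. 178.] 162 [0.582 0.186 0.047]
 handle top ((0.5763136744499207, 0.19123651087284088), (0.03694106265902519, 0.022369246929883957), 15.280789375305176) 57
```

```bash
python3 -m pendant '[{"jaw":1,"linear":[3,0,0],"twist":0},{"jaw":1,"linear":[3,0,0],"twist":0},{"jaw":1,"linear":[3,0,0],"twist":0},{"jaw":1,"linear":[2.5,0,0],"twist":0},{"jaw":1,"linear":[0,0,0],"twist":0},{"jaw":1,"linear":[0,0,0],"twist":0}]' 15
python3 - <<'E'
from h import *
go(.588,.1935,.0715,12.5)
c=shot("wrist");W=np.nan_to_num(cloud(c));hsv=cv2.cvtColor(c["color"],cv2.COLOR_BGR2HSV)
m=(abs(W[...,0]-.58)<.06)&(abs(W[...,1]-.19)<.05)&(W[...,2]>.086)&(W[...,2]<.105)&(hsv[...,1]>70)
print(" handle top",cv2.minAreaRect(W[m][:,:2].astype(np.float32)),m.sum())
m=(W[...,0]>.48)&(W[...,0]<.68)&(W[...,1]>.205)&(W[...,1]<.42)&(W[...,2]>.008)&(W[...,2]<.06)&(hsv[...,1]>70)
k,_,st,ce=cv2.connectedComponentsWithStats(m.astype(np.uint8))
for i in range(1,k):
    if st[i,4]>20: print("  blob",ce[i].round(),st[i,4],np.round(W[int(ce[i][1]),int(ce[i][0])],3))
E
```

```text
time: 37.58
position: [0.5845, 0.1998, 0.1741]
tool_rot: [0.624, 0.782, 0.0, 0.0]
ft_force: [0.1, -0.1, -0.0]
grip_width: 0.0872
grip_force: 0.0
TCP [0.5845 0.1998 0.1741] yaw 12.8 q6 -0.07 w 0.0872 f [ 0.1 -0.1 -0. ]
 -> twist 0.3 shift cm [-0.69  0.2  10.26] t 37.6
 handle top ((0.5869767665863037, 0.19678474962711334), (0.05484796315431595, 0.01823567785322666), 12.332769393920898) 1769
  blob [274.  43.] 145 [0.576 0.324 0.03 ]
  blob [293.  64.] 97 [0.595 0.31  0.03 ]
  blob [221.  86.] 922 [0.538 0.279 0.034]
  blob [283.  97.] 1031 [0.594 0.281 0.036]
  blob [248. 145.] 923 [0.573 0.234 0.035]
  blob [269. 181.] 168 [0.597 0.208 0.048]
```

```bash
python3 -m pendant '[{"jaw":1,"linear":[-0.45,0.2,2.6],"twist":0},{"jaw":1,"linear":[0,0,2.6],"twist":0},{"jaw":1,"linear":[0,0,2.6],"twist":0},{"jaw":1,"linear":[0,0,2.4],"twist":0},{"jaw":1,"linear":[0,0,0],"twist":0},{"jaw":0.4,"linear":[0,0,0],"twist":0},{"jaw":0.4,"linear":[0,0,0],"twist":0},{"jaw":0.4,"linear":[0,0,0],"twist":0},{"jaw":0.4,"linear":[0,0,0],"twist":0},{"jaw":0.4,"linear":[0,0,0],"twist":0},{"jaw":0.4,"linear":[0,0,0],"twist":0},{"jaw":0.4,"linear":[0,0,0],"twist":0}]' 30
python3 -m pendant '[{"jaw":0.4,"linear":[0,0,0],"twist":0},{"jaw":0.4,"linear":[0,0,0],"twist":0},{"jaw":0.4,"linear":[-0.5,0,0],"twist":0},{"jaw":0.4,"linear":[-1,0,0],"twist":0},{"jaw":0.4,"linear":[-1.2,0,0],"twist":0},{"jaw":0.4,"linear":[-1.2,-0.4,0],"twist":0},{"jaw":0.4,"linear":[-1.2,-0.6,0],"twist":0},{"jaw":0.4,"linear":[-1.2,-0.6,0],"twist":0},{"jaw":0.4,"linear":[-1.2,-0.6,0],"twist":0},{"jaw":0.4,"linear":[-1.2,-0.6,0],"twist":0},{"jaw":0.4,"linear":[-1.2,-0.6,0],"twist":0},{"jaw":0.4,"linear":[-1.2,-0.6,0],"twist":0}]' 30
python3 -c "
from h import *
go(.535,.0,.0715,12.5)"
```

```text
time: 38.63
position: [0.5891, 0.1934, 0.0727]
tool_rot: [0.626, 0.78, 0.0, 0.001]
ft_force: [-0.8, -0.1, 5.4]
grip_width: 0.0559
grip_force: 30.0
time: 39.63
position: [0.5745, 0.0764, 0.0726]
tool_rot: [0.626, 0.78, 0.002, 0.001]
ft_force: [0.4, 4.0, 7.4]
grip_width: 0.0561
grip_force: 30.0
TCP [0.5745 0.0764 0.0726] yaw 12.4 q6 -0.28 w 0.0561 f [0.4 4.  7.4]
 -> twist -0.1 shift cm [-6.61 -5.51  0.11] t 39.6
```

Continue, then rotate the lip towards −x.

```bash
python3 -m pendant '[{"jaw":0.4,"linear":[-1.2,-1,0],"twist":0},{"jaw":0.4,"linear":[-1.2,-1,0],"twist":0},{"jaw":0.4,"linear":[-1.2,-1,0],"twist":0},{"jaw":0.4,"linear":[-1.2,-1,0],"twist":0},{"jaw":0.4,"linear":[-1,-0.8,0],"twist":0},{"jaw":0.4,"linear":[-0.6,-0.6,0],"twist":0},{"jaw":0.4,"linear":[0,0,0],"twist":0}]' 30
python3 -m pendant '[{"jaw":0.4,"linear":[0,0,0],"twist":-3},{"jaw":0.4,"linear":[0,0,0],"twist":-5},{"jaw":0.4,"linear":[0,0,0],"twist":-5},{"jaw":0.4,"linear":[0,0,0],"twist":-5},{"jaw":0.4,"linear":[0,0,0],"twist":-5},{"jaw":0.4,"linear":[0,0,0],"twist":-5},{"jaw":0.4,"linear":[0,0,0],"twist":-5},{"jaw":0.4,"linear":[0,0,0],"twist":-5},{"jaw":0.4,"linear":[0,0,0],"twist":-5},{"jaw":0.4,"linear":[0,0,0],"twist":-5},{"jaw":0.4,"linear":[0,0,0],"twist":-5},{"jaw":0.4,"linear":[0,0,0],"twist":-5}]' 30
python3 -m pendant '[{"jaw":0.4,"linear":[0,0,0],"twist":-5},{"jaw":0.4,"linear":[0,0,0],"twist":-5},{"jaw":0.4,"linear":[0,0,0],"twist":-5},{"jaw":0.4,"linear":[0,0,0],"twist":-4},{"jaw":0.4,"linear":[0,0,0],"twist":0},{"jaw":0.4,"linear":[0,0,0],"twist":0}]' 60
cat > st.py <<'E'
from h import *
def stones(c,x0,x1,y0,y1,z0=.008,z1=.06,mn=10):
    W=np.nan_to_num(cloud(c));hsv=cv2.cvtColor(c["color"],cv2.COLOR_BGR2HSV)
    m=(W[...,0]>x0)&(W[...,0]<x1)&(W[...,1]>y0)&(W[...,1]<y1)&(W[...,2]>z0)&(W[...,2]<z1)&(hsv[...,1]>70)
    k,_,st,ce=cv2.connectedComponentsWithStats(m.astype(np.uint8))
    for i in range(1,k):
        if st[i,4]>mn: print("  blob",ce[i].round(),st[i,4],np.round(W[int(ce[i][1]),int(ce[i][0])],3))
E
python3 - <<'E'
from st import *
go(.665,-.327,.36,90)
for n in("scene","side","wrist"):
    print(n);stones(shot(n),.33,.535,-.15,.3)
E
```

```text
time: 40.22
position: [0.5352, 0.0004, 0.0726]
tool_rot: [0.626, 0.779, 0.0, 0.001]
ft_force: [-0.4, -2.5, 7.9]
grip_width: 0.0553
grip_force: 30.0
time: 41.22
position: [0.5356, 0.0022, 0.0727]
tool_rot: [0.168, 0.986, 0.0, 0.001]
ft_force: [0.2, 2.2, 8.6]
grip_width: 0.0555
grip_force: 29.9
time: 41.72
position: [0.5353, 0.0019, 0.0727]
tool_rot: [0.004, 1.0, -0.0, 0.001]
ft_force: [0.2, 0.4, 8.3]
grip_width: 0.0556
grip_force: 60.0
TCP [0.5353 0.0019 0.0727] yaw 89.5 q6 -1.77 w 0.0556 f [0.2 0.4 8.3]
 -> twist -0.5 shift cm [-12.97 -32.89 -28.73] t 41.7
scene
  blob [282. 143.] 11 [0.583 0.04  0.346]
  blob [230. 188.] 67 [0.414 0.02  0.033]
side
  blob [192. 175.] 168 [0.379 0.285 0.042]
  blob [261. 220.] 53 [ 0.521 -0.024  0.058]
  blob [246. 224.] 163 [0.483 0.014 0.021]
  blob [220. 225.] 86 [0.405 0.022 0.034]
  blob [236. 233.] 40 [ 0.441 -0.024  0.031]
wrist
  blob [296.  15.] 1727 [0.417 0.026 0.035]
  blob [207.  71.] 2514 [ 0.444 -0.023  0.034]
  blob [285. 116.] 2421 [0.469 0.021 0.035]
  blob [242. 159.] 2155 [ 0.494 -0.004  0.033]
  blob [251. 212.] 1145 [0.522 0.001 0.05 ]
```

```bash
cat > tilt.py <<'E'
from h import *
def tilt():
    """pan pitch: from side+scene clouds of grey pan points relative to TCP (lip along tool +x)"""
    o=robot.get_obs(); p=o["position"]; qx,qy=o["tool_rot"][:2]
    X=np.array([qx*qx-qy*qy,2*qx*qy]);Y=np.array([-X[1],X[0]])
    for n in("scene","side"):
        c=shot(n);W=np.nan_to_num(cloud(c));hsv=cv2.cvtColor(c["color"],cv2.COLOR_BGR2HSV)
        d=W-p; f=d[...,:2]@X; l=d[...,:2]@Y
        m=(hsv[...,1]<60)&(hsv[...,2]>60)&(f>.01)&(f<.2)&(abs(l)<.06)&(W[...,2]<p[2]+.0)&(W[...,2]>.015 if p[2]>.1 else W[...,2]>-1)
        q=[]
        for a in np.arange(.02,.18,.02):
            s=m&(abs(f-a)<.008)
            if s.sum()>5: q.append((round(a,2),int(s.sum()),*np.round(np.percentile(d[s][:,2],[3,97]),3)))
        print(n,q)
E
python3 -m pendant '[{"jaw":0.4,"linear":[0,0,-0.5],"twist":0},{"jaw":0.4,"linear":[0,0,-0.5],"twist":0},{"jaw":0.4,"linear":[0,0,-0.5],"twist":0},{"jaw":0.4,"linear":[0,0,-0.5],"twist":0},{"jaw":0.4,"linear":[0,0,-0.5],"twist":0},{"jaw":0.4,"linear":[0,0,-0.5],"twist":0},{"jaw":0.4,"linear":[0,0,-0.5],"twist":0},{"jaw":0.4,"linear":[0,0,-0.5],"twist":0},{"jaw":0.4,"linear":[0,0,0],"twist":0}]' 60
python3 - <<'E'
from tilt import *
from st import stones
tilt();stones(shot("wrist"),.33,.535,-.15,.3,z1=.1)
E
```

```text
time: 42.62
position: [0.5354, 0.0019, 0.1126]
tool_rot: [0.004, 1.0, -0.0, 0.001]
ft_force: [1.0, -0.1, -5.1]
grip_width: 0.0559
grip_force: 60.0
scene [(np.float64(0.02), 33, np.float64(-0.07), np.float64(-0.033)), (np.float64(0.04), 31, np.float64(-0.07), np.float64(-0.034)), (np.float64(0.06), 29, np.float64(-0.071), np.float64(-0.035)), (np.float64(0.08), 30, np.float64(-0.071), np.float64(-0.036)), (np.float64(0.1), 30, np.float64(-0.073), np.float64(-0.035)), (np.float64(0.12), 47, np.float64(-0.073), np.float64(-0.035)), (np.float64(0.14), 111, np.float64(-0.074), np.float64(-0.035)), (np.float64(0.16), 159, np.float64(-0.074), np.float64(-0.035))]
side [(np.float64(0.02), 185, np.float64(-0.071), np.float64(-0.034)), (np.float64(0.04), 109, np.float64(-0.071), np.float64(-0.033)), (np.float64(0.06), 126, np.float64(-0.072), np.float64(-0.034)), (np.float64(0.08), 141, np.float64(-0.071), np.float64(-0.035)), (np.float64(0.1), 164, np.float64(-0.072), np.float64(-0.034)), (np.float64(0.12), 133, np.float64(-0.073), np.float64(-0.034)), (np.float64(0.14), 161, np.float64(-0.073), np.float64(-0.034)), (np.float64(0.16), 183, np.float64(-0.072), np.float64(-0.035))]
  blob [296.  15.] 1758 [0.416 0.027 0.073]
  blob [207.  72.] 2488 [ 0.444 -0.023  0.072]
  blob [284. 116.] 2436 [0.469 0.021 0.074]
  blob [242. 159.] 2148 [ 0.493 -0.003  0.073]
  blob [251. 213.] 1186 [0.521 0.001 0.09 ]
```

```bash
python3 -m pendant '[{"jaw":0.4,"linear":[0,0,-1],"twist":0},{"jaw":0.4,"linear":[0,0,-1.8],"twist":0},{"jaw":0.4,"linear":[0,0,-2.2],"twist":0},{"jaw":0.4,"linear":[0,0,-2.2],"twist":0},{"jaw":0.4,"linear":[0,0,-2.2],"twist":0},{"jaw":0.4,"linear":[0,0,-2.2],"twist":0},{"jaw":0.4,"linear":[0,0,-2.2],"twist":0},{"jaw":0.4,"linear":[0,0,-2.2],"twist":0},{"jaw":0.4,"linear":[0,0,-2.2],"twist":0},{"jaw":0.4,"linear":[0,0,-2.2],"twist":0},{"jaw":0.4,"linear":[0,0,-2.2],"twist":0},{"jaw":0.4,"linear":[0,0,-1.5],"twist":0}]' 60
python3 - <<'E'
from tilt import *
import pickle
a,b=pickle.load(open("first.pkl","rb"))
for c in(a,b):
    W=np.nan_to_num(cloud(c));m=(abs(W[...,2]-.154)<.004)&(abs(W[...,0]-.579)<.1)&(abs(W[...,1]+.327)<.1)&(c["color"].min(-1)>90)
    p=W[m][:,:2];print(len(p),cv2.fitEllipse(p.astype(np.float32)),cv2.minEnclosingCircle(p.astype(np.float32)))
go(.66,-.327,.345,90)
tilt()
E
```

```text
time: 43.77
position: [0.5345, 0.0022, 0.3549]
tool_rot: [0.004, 1.0, -0.0, 0.001]
ft_force: [1.0, -1.1, -5.3]
grip_width: 0.0556
grip_force: 60.0
584 ((0.5791500806808472, -0.32745233178138733), (0.16226641833782196, 0.16280803084373474), 64.63623809814453) ((0.578603208065033, -0.32656073570251465), 0.08540632575750351)
537 ((0.575562596321106, -0.3254399597644806), (0.16143979132175446, 0.16298232972621918), 154.4202423095703) ((0.5773829817771912, -0.3235241174697876), 0.08682311326265335)
TCP [0.5345 0.0022 0.3549] yaw 89.5 q6 -1.77 w 0.0556 f [ 1.  -1.1 -5.3]
 -> twist -0.5 shift cm [-12.55 -32.92   0.99] t 43.8
scene [(np.float64(0.02), 79, np.float64(-0.073), np.float64(-0.035)), (np.float64(0.04), 73, np.float64(-0.072), np.float64(-0.034)), (np.float64(0.06), 80, np.float64(-0.072), np.float64(-0.034)), (np.float64(0.08), 84, np.float64(-0.073), np.float64(-0.036)), (np.float64(0.1), 50, np.float64(-0.073), np.float64(-0.035)), (np.float64(0.12), 63, np.float64(-0.072), np.float64(-0.036)), (np.float64(0.14), 106, np.float64(-0.073), np.float64(-0.035)), (np.float64(0.16), 134, np.float64(-0.073), np.float64(-0.036))]
side [(np.float64(0.02), 235, np.float64(-0.067), np.float64(-0.03)), (np.float64(0.04), 149, np.float64(-0.067), np.float64(-0.031)), (np.float64(0.06), 139, np.float64(-0.068), np.float64(-0.032)), (np.float64(0.08), 172, np.float64(-0.068), np.float64(-0.032)), (np.float64(0.1), 216, np.float64(-0.069), np.float64(-0.032)), (np.float64(0.12), 150, np.float64(-0.069), np.float64(-0.033)), (np.float64(0.14), 193, np.float64(-0.069), np.float64(-0.033)), (np.float64(0.16), 224, np.float64(-0.07), np.float64(-0.033))]
```

```bash
python3 -m pendant '[{"jaw":0.4,"linear":[-0.4,-1,0],"twist":0},{"jaw":0.4,"linear":[-0.7,-1.8,0],"twist":0},{"jaw":0.4,"linear":[-0.8,-2.2,0],"twist":0},{"jaw":0.4,"linear":[-0.8,-2.2,0],"twist":0},{"jaw":0.4,"linear":[-0.8,-2.2,0],"twist":0},{"jaw":0.4,"linear":[-0.8,-2.2,0],"twist":0},{"jaw":0.4,"linear":[-0.8,-2.2,0],"twist":0},{"jaw":0.4,"linear":[-0.8,-2.2,0],"twist":0},{"jaw":0.4,"linear":[-0.8,-2.2,0],"twist":0},{"jaw":0.4,"linear":[-0.8,-2.2,0],"twist":0},{"jaw":0.4,"linear":[-0.8,-2.2,0],"twist":0},{"jaw":0.4,"linear":[-0.8,-2.2,0],"twist":0}]' 60
python3 -m pendant '[{"jaw":0.4,"linear":[-0.8,-2.2,0],"twist":0},{"jaw":0.4,"linear":[-0.8,-2.2,0],"twist":0},{"jaw":0.4,"linear":[-0.6,-1.5,0],"twist":0},{"jaw":0.4,"linear":[-0.3,-0.8,0],"twist":0},{"jaw":0.4,"linear":[0,0,0],"twist":0},{"jaw":0.4,"linear":[0,0,0],"twist":0}]' 60
python3 - <<'E'
from tilt import *
go(.655,-.3265,.345,90)
tilt()
E
```

```text
time: 44.87
position: [0.6229, -0.2482, 0.3493]
tool_rot: [0.004, 1.0, 0.001, -0.002]
ft_force: [0.5, 0.6, -5.2]
grip_width: 0.0553
grip_force: 60.0
time: 45.37
position: [0.6474, -0.3136, 0.3503]
tool_rot: [0.004, 1.0, 0.002, -0.002]
ft_force: [-0.3, 0.1, -4.8]
grip_width: 0.0556
grip_force: 60.0
TCP [ 0.6474 -0.3136  0.3503] yaw 89.5 q6 -2.17 w 0.0556 f [-0.3  0.1 -4.8]
 -> twist -0.5 shift cm [-0.76 -1.29  0.53] t 45.4
scene [(np.float64(0.02), 265, np.float64(-0.331), np.float64(-0.073)), (np.float64(0.04), 172, np.float64(-0.329), np.float64(-0.196)), (np.float64(0.06), 108, np.float64(-0.259), np.float64(-0.208)), (np.float64(0.08), 61, np.float64(-0.333), np.float64(-0.248)), (np.float64(0.1), 125, np.float64(-0.333), np.float64(-0.036)), (np.float64(0.12), 65, np.float64(-0.334), np.float64(-0.035)), (np.float64(0.14), 101, np.float64(-0.072), np.float64(-0.035)), (np.float64(0.16), 118, np.float64(-0.072), np.float64(-0.035))]
side [(np.float64(0.02), 991, np.float64(-0.29), np.float64(-0.033)), (np.float64(0.04), 699, np.float64(-0.328), np.float64(-0.035)), (np.float64(0.06), 556, np.float64(-0.326), np.float64(-0.036)), (np.float64(0.08), 577, np.float64(-0.327), np.float64(-0.035)), (np.float64(0.1), 675, np.float64(-0.326), np.float64(-0.036)), (np.float64(0.12), 606, np.float64(-0.326), np.float64(-0.035)), (np.float64(0.14), 489, np.float64(-0.235), np.float64(-0.034)), (np.float64(0.16), 438, np.float64(-0.333), np.float64(-0.034))]
```

```bash
sed -i 's/(W\[...,2\]<p\[2\]+.0)/(d[...,2]<.02)\&(d[...,2]>-.19)/; s/n in("scene","side")/n in("side",)/' tilt.py
python3 -m pendant '[{"jaw":0.4,"linear":[-0.4,-0.6,0.2],"twist":0},{"jaw":0.4,"linear":[-0.4,-0.7,0.2],"twist":0},{"jaw":0.4,"linear":[0,0,0],"twist":0},{"jaw":0.4,"linear":[0,0,0],"twist":0},{"jaw":0.4,"linear":[0,0,0],"twist":0}]' 60
python3 -c "
from tilt import *
go(.655,-.3265,.345,90);tilt()"
python3 -m pendant '[{"jaw":0.4,"linear":[0,0,0],"twist":0},{"jaw":0.4,"linear":[0,0,0],"twist":0}]' 45
python3 -c "
from tilt import *
tilt()"
python3 -m pendant '[{"jaw":0.4,"linear":[0,0,0],"twist":0},{"jaw":0.4,"linear":[0,0,0],"twist":0}]' 36
python3 -c "
from tilt import *
tilt()"
```

```text
time: 45.88
position: [0.6561, -0.3268, 0.3484]
tool_rot: [0.004, 1.0, 0.0, -0.0]
ft_force: [-0.8, 0.5, -4.8]
grip_width: 0.0556
grip_force: 60.0
TCP [ 0.6561 -0.3268  0.3484] yaw 89.5 q6 -2.18 w 0.0556 f [-0.8  0.5 -4.8]
 -> twist -0.5 shift cm [0.11 0.03 0.34] t 45.9
side [(np.float64(0.02), 509, np.float64(-0.07), np.float64(-0.033)), (np.float64(0.04), 224, np.float64(-0.071), np.float64(-0.034)), (np.float64(0.06), 219, np.float64(-0.071), np.float64(-0.033)), (np.float64(0.08), 236, np.float64(-0.071), np.float64(-0.035)), (np.float64(0.1), 340, np.float64(-0.071), np.float64(-0.034)), (np.float64(0.12), 253, np.float64(-0.071), np.float64(-0.034)), (np.float64(0.14), 348, np.float64(-0.071), np.float64(-0.035)), (np.float64(0.16), 394, np.float64(-0.071), np.float64(-0.034))]
time: 46.1
position: [0.6561, -0.3267, 0.3487]
tool_rot: [0.004, 1.0, 0.0, 0.0]
ft_force: [1.0, 0.2, -5.5]
grip_width: 0.0557
grip_force: 45.0
side [(np.float64(0.02), 518, np.float64(-0.07), np.float64(-0.033)), (np.float64(0.04), 233, np.float64(-0.07), np.float64(-0.034)), (np.float64(0.06), 231, np.fl
[... 328 characters left out ...]
(-0.072), np.float64(-0.035))]
time: 46.32
position: [0.6561, -0.3269, 0.3487]
tool_rot: [0.004, 1.0, -0.0, 0.0]
ft_force: [0.1, -0.6, -5.1]
grip_width: 0.0558
grip_force: 36.0
side [(np.float64(0.02), 522, np.float64(-0.07), np.float64(-0.034)), (np.float64(0.04), 227, np.float64(-0.071), np.float64(-0.034)), (np.float64(0.06), 228, np.float64(-0.071), np.float64(-0.034)), (np.float64(0.08), 228, np.float64(-0.071), np.float64(-0.034)), (np.float64(0.1), 327, np.float64(-0.071), np.float64(-0.035)), (np.float64(0.12), 255, np.float64(-0.071), np.float64(-0.035)), (np.float64(0.14), 347, np.float64(-0.071), np.float64(-0.034)), (np.float64(0.16), 399, np.float64(-0.071), np.float64(-0.034))]
```

```bash
sed -i 's/print(n,q)/print(n,[(float(t[0]),float(t[3])) for t in q if t[0] in (.02,) or abs(t[0]-.1)<.01 or abs(t[0]-.14)<.01])/' tilt.py
python3 -m pendant '[{"jaw":0.4,"linear":[0,0,0],"twist":0},{"jaw":0.4,"linear":[0,0,0],"twist":0}]' 30 | tail -1
python3 -c "
from tilt import *
tilt()"
python3 -m pendant '[{"jaw":0.4,"linear":[0,0,0],"twist":0},{"jaw":0.4,"linear":[0,0,0],"twist":0}]' 25 | tail -1
python3 -c "
from tilt import *
tilt()"
python3 -m pendant '[{"jaw":0.4,"linear":[0,0,0],"twist":0},{"jaw":0.4,"linear":[0,0,0],"twist":0}]' 21 | tail -1
python3 -c "
from tilt import *
tilt()"
```

```text
grip_force: 30.0
side [(0.02, -0.034), (0.1, -0.034), (0.14, -0.035)]
grip_force: 25.0
side [(0.02, -0.033), (0.1, -0.034), (0.14, -0.035)]
grip_force: 21.0
side [(0.02, -0.034), (0.1, -0.039), (0.14, -0.041)]
```

```bash
python3 -m pendant '[{"jaw":0.4,"linear":[0,0,0],"twist":0},{"jaw":0.4,"linear":[0,0,0],"twist":0}]' 21 | tail -1
python3 -c "
from tilt import *
tilt()"
python3 -m pendant '[{"jaw":0.4,"linear":[0,0,0],"twist":0},{"jaw":0.4,"linear":[0,0,0],"twist":0}]' 19 | tail -1
python3 -c "
from tilt import *
tilt()"
python3 -m pendant '[{"jaw":0.4,"linear":[0,0,0],"twist":0},{"jaw":0.4,"linear":[0,0,0],"twist":0}]' 17 | tail -1
python3 -c "
from tilt import *
tilt()"
```

```text
grip_force: 21.0
side [(0.02, -0.037), (0.1, -0.05), (0.14, -0.056)]
grip_force: 19.0
side [(0.02, -0.047), (0.1, -0.087), (0.14, -0.103)]
grip_force: 17.0
side [(0.02, -0.055), (0.1, -0.114)]
```

```bash
python3 -m pendant '[{"jaw":0.4,"linear":[0,0,0],"twist":0},{"jaw":0.4,"linear":[0,0,0],"twist":0}]' 16 | tail -1
python3 -c "
from tilt import *
tilt()"
python3 -m pendant '[{"jaw":0.4,"linear":[0,0,0],"twist":0},{"jaw":0.4,"linear":[0,0,0],"twist":0}]' 14 | tail -1
python3 - <<'E'
from tilt import *
tilt()
for n in("scene","wrist"):
    c=shot(n);W=np.nan_to_num(cloud(c));hsv=cv2.cvtColor(c["color"],cv2.COLOR_BGR2HSV)
    m=(hsv[...,1]>70)&(hsv[...,0]<15)&(W[...,0]>.4)&(W[...,0]<.66)&(abs(W[...,1]+.327)<.1)&(W[...,2]<.33)
    k,_,st,ce=cv2.connectedComponentsWithStats(m.astype(np.uint8))
    for i in range(1,k):
        if st[i,4]>10: print(n,ce[i].round(),st[i,4],np.round(W[int(ce[i][1]),int(ce[i][0])],3))
E
```

```text
grip_force: 16.0
side [(0.02, -0.056), (0.1, -0.114)]
grip_force: 14.0
side [(0.02, -0.056), (0.1, -0.113)]
wrist [249.  68.] 25 [ 0.536 -0.329  0.032]
```

```bash
python3 - <<'E'
from h import *
s=[shot(n)["color"] for n in("scene","side","wrist")]
f=lambda i:cv2.resize(i,(400,300))
print(robot.get_obs()["ft_force"],robot.get_obs()["moment"])
cv2.imwrite("pics/pour.png",np.vstack([np.hstack([cv2.resize(s[0][180:384,90:362],(400,300)),cv2.resize(s[1][150:354,220:492],(400,300))]),np.hstack([f(s[2]),cv2.resize(s[1],(400,300))])]))
E
```

```text
[ 0.05439647 -0.28402625 -3.80134862] [ 0.04891863 -0.03775577  0.05573125]
```

View pics/pour.png

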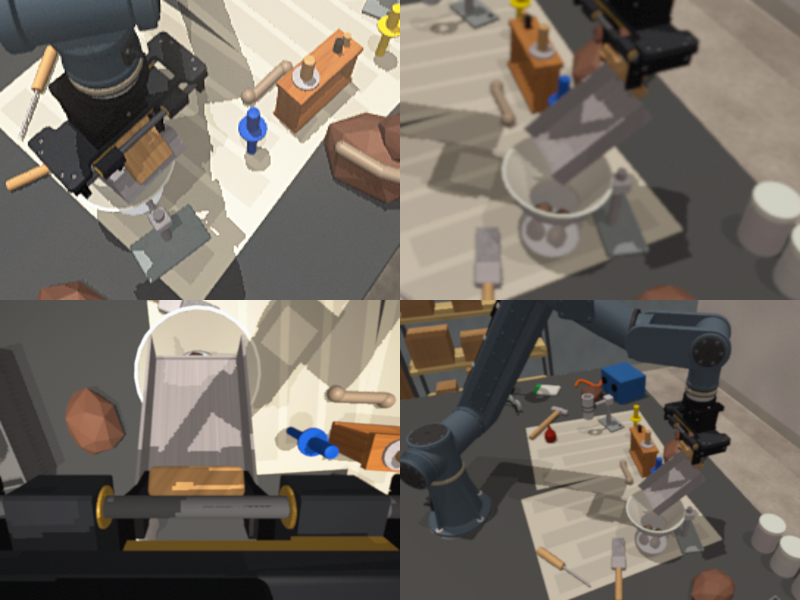

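```bash
python3 -m pendant '[{"jaw":0.4,"linear":[0,0,0],"twist":0},{"jaw":0.4,"linear":[0,0,0],"twist":0},{"jaw":0.4,"linear":[0,0,-1.5],"twist":0},{"jaw":0.4,"linear":[0,0,-1.5],"twist":0},{"jaw":0.4,"linear":[0,0,-1.5],"twist":0},{"jaw":0.4,"linear":[0,0,-1.5],"twist":0},{"jaw":0.4,"linear":[0,1,0],"twist":0},{"jaw":0.4,"linear":[0,2,0],"twist":0},{"jaw":0.4,"linear":[0,2.5,0],"twist":0},{"jaw":0.4,"linear":[0,2.5,0],"twist":0},{"jaw":0.4,"linear":[0,2.5,0],"twist":0},{"jaw":0.4,"linear":[0.8,2.5,0],"twist":0}]' 50
python3 -m pendant '[{"jaw":0.4,"linear":[1.7,2.5,0],"twist":0},{"jaw":0.4,"linear":[1.7,2.5,0],"twist":0},{"jaw":0.4,"linear":[1.7,2.5,0],"twist":0},{"jaw":0.4,"linear":[1.7,2.5,0],"twist":0},{"jaw":0.4,"linear":[2,2.5,0],"twist":0},{"jaw":0.4,"linear":[2,2.5,0],"twist":0},{"jaw":0.4,"linear":[2,2,0],"twist":0},{"jaw":0.4,"linear":[2,1.5,0],"twist":0},{"jaw":0.4,"linear":[1.5,0.7,0],"twist":0},{"jaw":0.4,"linear":[1,0,0],"twist":0},{"jaw":0.4,"linear":[0,0,0],"twist":0},{"jaw":0.4,"linear":[0,0,0],"twist":0}]' 50
python3 - <<'E'
from tilt import *
go(.46,0,.17,90);tilt()
from st import stones
c=shot("scene");stones(c,.2,.9,-.6,.5,.01,.045)
c=shot("side");W=np.nan_to_num(cloud(c));hsv=cv2.cvtColor(c["color"],cv2.COLOR_BGR2HSV)
print("side");stones(c,.2,.9,-.6,.5,.01,.06)
E
```

```text
time: 49.35
position: [0.6496, -0.1947, 0.4071]
tool_rot: [0.004, 1.0, 0.001, 0.0]
ft_force: [-0.0, -0.2, -2.7]
grip_width: 0.0555
grip_force: 50.0
time: 50.35
position: [0.4779, -0.0037, 0.4087]
tool_rot: [0.004, 1.0, -0.0, 0.001]
ft_force: [0.9, -0.3, -3.3]
grip_width: 0.0555
grip_force: 50.0
TCP [ 0.4779 -0.0037  0.4087] yaw 89.5 q6 -1.8 w 0.0555 f [ 0.9 -0.3 -3.3]
 -> twist -0.5 shift cm [ 1.79  0.37 23.87] t 50.4
side [(0.02, -0.055), (0.1, -0.115)]
  blob [296. 121.] 349 [0.375 0.409 0.022]
  blob [279. 139.] 124 [0.394 0.285 0.041]
  blob [418. 170.] 212 [0.82  0.488 0.03 ]
  blob [120. 226.] 262 [ 0.268 -0.293  0.026]
  blob [349. 213.] 38 [0.744 0.195 0.029]
  blob [304. 249.] 452 [0.713 0.021 0.012]
  blob [324. 297.] 255 [ 0.842 -0.07   0.042]
  blob [260. 281.] 31 [ 0.689 -0.145  0.037]
  blob [112. 299.] 265 [ 0.426 -0.438  0.018]
  blob [179. 300.] 308 [ 0.565 -0.323  0.024]
  blob [137. 378.] 228 [ 0.635 -0.507  0.047]
side
  blob [288. 125.] 176 [0.807 0.494 0.038]
  blob [182. 161.] 296 [0.364 0.402 0.027]
  blob [192. 174.] 202 [0.376 0.285 0.047]
  blob [306. 205.] 563 [0.695 0.043 0.012]
  blob [358. 207.] 577 [ 0.815 -0.064  0.055]
  blob [290. 221.] 186 [ 0.611 -0.021  0.024]
  blob [328. 235.] 25 [ 0.677 -0.139  0.048]
  blob [318. 291.] 40 [ 0.577 -0.298  0.039]
  blob [330. 293.] 18 [ 0.6   -0.312  0.035]
  blob [192. 329.] 441 [ 0.257 -0.294  0.026]
  blob [279. 363.] 349 [ 0.422 -0.435  0.017]
  blob [400. 365.] 1806 [ 0.646 -0.541  0.058]
```

```bash
python3 -m pendant '[{"jaw":0.4,"linear":[0.8,0.2,1.5],"twist":0},{"jaw":0.4,"linear":[0.8,0.2,2.5],"twist":0},{"jaw":0.4,"linear":[0,0,2.7],"twist":0},{"jaw":0.4,"linear":[0,0,2.7],"twist":0},{"jaw":0.4,"linear":[0,0,2.7],"twist":0},{"jaw":0.4,"linear":[0,0,2.7],"twist":0},{"jaw":0.4,"linear":[0,0,2.7],"twist":0},{"jaw":0.4,"linear":[0,0,2.5],"twist":0},{"jaw":0.4,"linear":[0,0,2],"twist":0},{"jaw":0.4,"linear":[0,0,1.5],"twist":0},{"jaw":0.4,"linear":[0,0,0.7],"twist":0},{"jaw":0.4,"linear":[0,0,0],"twist":0}]' 50
python3 -c "
from tilt import *
go(.46,0,.157,90);tilt()"
```

```text
time: 51.5
position: [0.4618, 0.0002, 0.1649]
tool_rot: [0.005, 1.0, 0.0, -0.002]
ft_force: [0.1, -0.1, -2.9]
grip_width: 0.0558
grip_force: 50.0
TCP [4.618e-01 2.000e-04 1.649e-01] yaw 89.5 q6 -1.8 w 0.0558 f [ 0.1 -0.1 -2.9]
 -> twist -0.5 shift cm [ 0.18 -0.02  0.79] t 51.5
side [(0.02, -0.053), (0.1, -0.111)]
```

```bash
python3 -m pendant '[{"jaw":0.4,"linear":[0,0,0.5],"twist":0},{"jaw":0.4,"linear":[0,0,0.4],"twist":0},{"jaw":0.4,"linear":[-0.6,0,0.5],"twist":0},{"jaw":0.4,"linear":[-0.6,0,0.45],"twist":0},{"jaw":0.4,"linear":[-0.6,0,0.45],"twist":0},{"jaw":0.4,"linear":[-0.6,0,0.5],"twist":0},{"jaw":0.4,"linear":[-0.6,0,0.5],"twist":0},{"jaw":0.4,"linear":[-0.6,0,0.5],"twist":0},{"jaw":0.4,"linear":[-0.5,0,0.5],"twist":0},{"jaw":0.4,"linear":[-0.5,0,0.5],"twist":0},{"jaw":0.4,"linear":[0,0,0],"twist":0}]' 16
python3 -c "
from tilt import *
go(.535,0,.0715,90);tilt()"
```

```text
time: 52.47
position: [0.5077, 0.0005, 0.1171]
tool_rot: [0.004, 1.0, 0.0, -0.001]
ft_force: [-0.2, -0.7, -2.1]
grip_width: 0.0561
grip_force: 16.0
TCP [5.077e-01 5.000e-04 1.171e-01] yaw 89.5 q6 -1.78 w 0.0561 f [-0.2 -0.7 -2.1]
 -> twist -0.5 shift cm [-2.73 -0.05  4.56] t 52.5
side [(0.02, -0.04), (0.1, -0.062), (0.14, -0.073)]
```

```bash
python3 -m pendant '[{"jaw":0.4,"linear":[-0.4,0,0.5],"twist":0},{"jaw":0.4,"linear":[-0.4,0,0.5],"twist":0},{"jaw":0.4,"linear":[-0.4,0,0.5],"twist":0},{"jaw":0.4,"linear":[-0.35,0,0.5],"twist":0},{"jaw":0.4,"linear":[-0.35,0,0.5],"twist":0},{"jaw":0.4,"linear":[-0.3,0,0.5],"twist":0},{"jaw":0.4,"linear":[-0.3,0,0.5],"twist":0},{"jaw":0.4,"linear":[-0.2,0,0.5],"twist":0},{"jaw":0.4,"linear":[-0.2,0,0.4],"twist":0},{"jaw":0.4,"linear":[0,0,0],"twist":0},{"jaw":0.4,"linear":[0,0,0],"twist":0}]' 14
python3 -c "
from tilt import *
go(.535,0,.0715,90);tilt()"
```

```text
time: 53.43
position: [0.5373, -0.0, 0.0743]
tool_rot: [0.004, 1.0, -0.0, 0.0]
ft_force: [0.3, -0.6, -2.5]
grip_width: 0.0557
grip_force: 14.0
TCP [ 0.5373 -0.      0.0743] yaw 89.5 q6 -1.77 w 0.0557 f [ 0.3 -0.6 -2.5]
 -> twist -0.5 shift cm [0.23 0.   0.28] t 53.4
side [(0.02, -0.035), (0.1, -0.035), (0.14, -0.034)]
```

```bash
python3 -m pendant '[{"jaw":0.4,"linear":[0,0,0.2],"twist":0},{"jaw":0.4,"linear":[0,0,0.1],"twist":0},{"jaw":0.4,"linear":[0,0,0],"twist":0},{"jaw":1,"linear":[0,0,0],"twist":0},{"jaw":1,"linear":[0,0,0],"twist":0},{"jaw":1,"linear":[0,0,0],"twist":0},{"jaw":1,"linear":[0,0,0],"twist":0},{"jaw":1,"linear":[0,0,-2],"twist":0},{"jaw":1,"linear":[0,0,-3],"twist":0},{"jaw":1,"linear":[0,0,-4],"twist":0},{"jaw":1,"linear":[0,0,-4],"twist":0},{"jaw":1,"linear":[0,0,-4],"twist":0}]' 14
python3 -m pendant '[{"jaw":1,"linear":[3,3,-3],"twist":0},{"jaw":1,"linear":[2,3,-2],"twist":0},{"jaw":1,"linear":[0,3,0],"twist":0},{"jaw":1,"linear":[0,3,0],"twist":0},{"jaw":1,"linear":[0,3,0],"twist":0},{"jaw":1,"linear":[0,0,0],"twist":0},{"jaw":1,"linear":[0,0,0],"twist":0},{"jaw":1,"linear":[0,0,0],"twist":0}]' 14
python3 - <<'E'
from h import *
import pickle
go(.5,.1,.3)
old=pickle.load(open("first.pkl","rb"))
for n,c0 in zip(("scene","side"),old):
    c=shot(n);W=np.nan_to_num(cloud(c));W0=np.nan_to_num(cloud(c0));hsv=cv2.cvtColor(c["color"],cv2.COLOR_BGR2HSV)
    m=(abs(W[...,0]-.54)<.05)&(abs(W[...,1])<.05)&(W[...,2]>.086)&(W[...,2]<.105)&(hsv[...,1]>70)
    print(n,"handle",cv2.minAreaRect(W[m][:,:2].astype(np.float32)),m.sum())
    m=(W[...,0]>.37)&(W[...,0]<.52)&(abs(W[...,1])<.04)&(hsv[...,1]<60)
    print(" pan floor z by x",[(x,round(float(np.median(W[m&(abs(W[...,0]-x)<.015)][:,2])),4)) for x in(.40,.44,.48)])
    m=(abs(W[...,0]-.6977)<.03)&(abs(W[...,1]+.01)<.03)&(W[...,2]>.172)&(W[...,2]<.2);print(" rod",m.sum(),W[m].mean(0).round(3) if m.sum() else 0)
    m=(abs(W[...,0]-.577)<.06)&(abs(W[...,1]+.325)<.06)&(W[...,2]<.09)&(hsv[...,1]>60);print(" jar stones px",m.sum(),W[m].min(0).round(3),W[m].max(0).round(3))
    d=abs(W[...,2]-W0[...,2])>.012; d&=(np.maximum(W[...,2],W0[...,2])<.2)&(W0[...,0]>.2)&(W0[...,0]<.95)&(abs(W0[...,1])<.65)
    k,_,st,ce=cv2.connectedComponentsWithStats(d.astype(np.uint8))
    for i in range(1,k):
        if st[i,4]>25: u,v=ce[i].astype(int);print("  changed",ce[i].round(),st[i,4],W0[v,u].round(3),W[v,u].round(3))
E
```

```text
time: 54.48
position: [0.536, 0.0001, 0.2427]
tool_rot: [0.004, 1.0, 0.0, -0.001]
ft_force: [1.1, -0.2, -0.9]
grip_width: 0.087
grip_force: 0.0
time: 55.15
position: [0.4936, 0.1442, 0.2852]
tool_rot: [0.004, 1.0, -0.0, -0.0]
ft_force: [0.5, -0.1, 0.3]
grip_width: 0.087
grip_force: 0.0
TCP [0.4936 0.1442 0.2852] yaw 89.6 q6 -1.5 w 0.087 f [ 0.5 -0.1  0.3]
 -> twist 0 shift cm [-0.67 -4.41 -1.48] t 55.1
scene handle ((0.5344951748847961, -0.0048358142375946045), (0.05619879812002182, 0.0191253162920475), 89.2652816772461) 115
 pan floor z by x [(0.4, 0.0024), (0.44, 0.0022), (0.48, 0.0021)]
 rod 76 [ 0.701 -0.014  0.185]
 jar stones px 315 [ 0.534 -0.358  0.005] [ 0.596 -0.283  0.039]
  changed [325. 138.] 406 [0.561 0.301 0.149] [0.572 0.28  0.172]
  changed [235. 206.] 1000 [ 0.456 -0.003  0.002] [ 0.454 -0.002  0.   ]
  changed [284. 192.] 88 [0.548 0.131 0.027] [0.538 0.146 0.002]
  changed [195. 230.] 107 [ 0.445 -0.155  0.029] [ 0.43  -0.146  0.   ]
  changed [179. 301.] 344 [ 0.557 -0.32   0.002] [ 0.564 -0.323  0.023]
side handle ((0.5309745669364929, -0.0026026032865047455), (0.05848759412765503, 0.017494946718215942), 89.79080200195312) 95
 pan floor z by x [(0.4, 0.0041), (0.44, 0.0036), (0.48, 0.004)]
 rod 58 [ 0.694 -0.013  0.184]
 jar stones px 65 [ 0.566 -0.317  0.021] [ 0.615 -0.287  0.039]
  changed [241. 140.] 281 [0.547 0.263 0.153] [0.554 0.287 0.138]
  changed [252. 194.] 74 [0.538 0.128 0.031] [0.548 0.159 0.004]
  changed [242. 228.] 1481 [0.474 0.019 0.003] [0.474 0.019 0.003]
  changed [246. 266.] 129 [ 0.433 -0.157  0.035] [ 0.441 -0.128 -0.   ]
  changed [322. 292.] 91 [ 0.596 -0.282  0.003] [ 0.584 -0.302  0.033]
```

```bash
python3 -c "
from rig import robot
print(robot.hand_in())"
```

```text
the job is handed in; nothing more can be done
None
```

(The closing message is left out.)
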